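# Deal beakers from a slanted nest onto their coasters

### The job

Take the orange and the green beaker off the nested pile in the slanted holder, one at a time from the top, and stand each one upright in the middle of the coaster of its own colour, letting the orange one go there before the green one leaves the pile. Set them down, do not drop them; leave the grey beaker in the holder and do not push the other things about.

Things in the scene. Friction and masses are not known exactly. Their poses are not given: they have to be found in the camera images.
- beaker_orange: stacking beaker, 94 mm tall: white body tapering from 38 mm across (base) to 50 mm at 56 mm up, then a bright orange collar: plain ring 62 mm across, 56 to 94 mm up, wall 3 mm, open top; about 70 g. Origin: centre of its underside; +z along its axis to the mouth. Starts as the top of the nested pile. The collar rests on the rim below; the body sits inside the beaker below with 2 mm play: pull it 60 mm along the axis.
- beaker_green: stacking beaker, 94 mm tall: white body tapering from 38 mm across (base) to 50 mm at 56 mm up, then a green collar: plain ring 62 mm across, 56 to 94 mm up, wall 3 mm, open top; about 70 g. Origin: centre of its underside; +z along its axis to the mouth. Starts in the middle of the pile, nested in the same way; 38 mm lower along the axis.
- beaker_grey: stacking beaker, 94 mm tall: white body tapering from 38 mm across (base) to 50 mm at 56 mm up, then a grey collar: plain ring 62 mm across, 56 to 94 mm up, wall 3 mm, open top; about 70 g. Origin: centre of its underside; +z along its axis to the mouth. Bottom of the pile; its body sits in the holder's tube, its collar on the tube's rim.
- holder: slanted beaker holder, fixed to the bench: grey base plate 170 x 115 x 12 mm (centre 10 mm behind the origin), two cheeks up to 81 mm high, 89 mm over all, and an aluminium tube 70 mm across at its mouth. Origin: at bench height, straight under the centre of the tube's mouth; z up. Tube leans 28 degrees from vertical (the pile, with its play, up to 31) towards the holder's own -x, roughly towards the robot.
- holder_mouth (a point): centre of the upper rim of the holder's tube, 85 mm above the bench; the pile's axis passes through it. The rim of the top beaker starts 114 mm from it along the axis, that of the middle one 76 mm.
- coaster_orange: flat round orange coaster fixed on the bench, 100 mm across, 3 mm thick, free at the start. Origin: centre of its underside, at bench height.
- coaster_green: flat round green coaster, the same size and kind, free at the start.
- clamp_stand: fixed clamp stand between the pile and the coasters: base 60 x 70 mm, post 12 mm thick and 230 mm high on its origin (bench height), and at 200 mm height a 10 mm arm reaching 260 mm from the post along its own -x, towards the robot; an empty clip hangs from the arm's end down to 150 mm. Carry things over it or round its end.
- cell_a: lidded glass cell standing on the blue coaster (same size of coaster): 74 mm across, black lid at 98 mm, two thin rods (copper and steel) up to 128 mm high. Origin: centre of its underside. Bystander.
- cell_b: lidded glass cell like the other, rods of brass and steel, on the grey coaster. Bystander.
- amber_bottle: amber glass bottle, 56 mm across, 150 mm tall, standing at the left of the holder. Origin: centre of its underside. Bystander.
- white_bottle: white plastic bottle with a red cap, 50 mm across, 130 mm tall, standing at the right of the holder. Origin: centre of its underside. Bystander.
- meter: yellow hand meter lying flat, 75 x 150 x 41 mm, long along its y. Origin: centre of its underside. Bystander.
- spatula: small lab spatula lying on the bench near the robot, 170 mm long along its x. Bystander.

How it is judged:
By the outcome, as a careful person would: the job done as asked, in the order asked, and still so for the second after the job is handed in, with the robot touching nothing.
It also fails if it takes over 72 s, if anything falls off the work surface, if the arm or the gripper's body presses on something with over 40 N, if the wrist force passes 120 N, or if a joint passes its speed limit or range.

### The arm

A 6-joint arm with a two-finger parallel gripper is mounted at the origin on the work surface. World frame = base frame: x ahead of the robot, y to its left, z up, the work surface at z = 0. Lengths are in m, angles in rad, forces in N, time in s.
With the tool pointing down it reaches from about 0.15 to 0.775 m from the base axis. Payload 6.1 kg.
Tool frame: the origin (TCP) lies between the finger pads; the fingertips stand 14 mm ahead of it and the grasp point (between the pads) lies 5 mm behind it; z points along the fingers, y is the direction in which the jaws open and shut (so a half turn about z gives the same grasp; the last joint's range is limited). The gripper opens to 85 mm and grips with 20 to 120 N. Pads are 22 mm wide; open, the fingers measure 114 mm over their backs; the gripper's body (76 mm by 85 mm) begins 54 mm behind the grasp point. The pads swing forward as they close: fully open they stand 13 mm farther back than shut.
Start: joints at [-1.13, 0.126, -0.04, 1.405, 0, 1.571], TCP at [0.224, -0.475, 0.245] pointing down, gripper open.
Joint ranges: [-2.72, 2.72], [-0.95, 1.95], [-1.27, 1.35], [-1.78, 2.02], [-1.46, 1.47], [-3.14, 3.14]. Speed limits (rad/s): [2.39, 2.39, 3.01, 3.14, 3.14, 3.14].

### API

Orientations are given as a unit quaternion [w, x, y, z].
In Python, from workcell import ctrl gives the robot as it stands.
- The arm moves only by the tool apply_moves, never from a script. Its arguments are lists of equal length, an entry for each row: "slide": the shift along the tool's x, y, z in cm, a list of three; "turn": the turn about the tool's z in degrees. In form: {"slide": [[x, y, z], ...], "turn": [turn, ...]}. A call has 1 to 12 rows; each row shifts and turns the pose as measured when the row begins, along the tool's axes as they then stand; what a row does not reach is not made up. A row lasts 1/8 s, in which the tool goes at most 62.5 mm and 10.7 degrees, less where a joint would pass 70% of its speed; a pose out of reach is approached as far as the arm can. A call with a gripper value outside its range is refused whole. "fingers" is the closure, from 0 (fully open) to 1 (shut), set as the call begins (left out, the last holds). The fingers move at their own pace and stop on an object; "squeeze" is the grip in N (left out, the last holds). Time passes only in rows, so rows that do not move let the fingers close. It gives the time, the measured TCP pose, the force and the opening at its end, in the units of the state.
- ctrl.state(): the state, without advancing time (a new reading comes with each control period).
- ctrl.camera(name): name is "scene" or "top" or "wrist"; returns a dict with "pixels" (384x512x3 uint8, blue, green, red), "intrinsics" (3x3 intrinsics, pixels), "extrinsics" (4x4, takes a point from world to camera coordinates); the wrist camera has in their place "tool_from_camera" (4x4, takes a point from camera to tool coordinates, whose origin is the TCP and whose axes are the flange's). Camera axes: x right, y down, z forward; pixel columns grow to the right and rows downward; lengths in m; the calibration is good to about 2 mm. A picture is of the moment at which its call begins: read the wrist's pose just before it. There is no depth.
- ctrl.sign_off(): hands the job in, once; it reports no verdict.
Trained networks look in the newest picture that a camera, given by its name, has taken for a name from the list of things; names that differ only in an ending like _2 or _b are one class to them, and where a whole thing is asked for, a point or a joint stands for the part that bears it (a point fixed in the world has none). Each returns a list of dicts, best first, with "p" (0 to 1); they miss things now and then, are a little off and sometimes report something else, mostly with a low value. They report only what shows in the picture. A call takes as long as a camera call.
- ctrl.spot_in(camera, name): "centre" ([column, row] in pixels, amid what is visible of it).
- ctrl.trace(camera, name): "region" (384x512 bool, what is visible of it) and "centre" ([column, row] in pixels, amid what is visible of it).
- ctrl.mark_of(camera, name): "centre" ([column, row] in pixels: a listed point, or the origin of a listed thing).
The state is a dict: "t": time; "joint_pos": joint angles; "joint_vel": joint speeds; "joint_torque": joint torques, N m; "eef_pos": TCP position; "ee_rot": TCP orientation; "ft_force": force on the tool from outside, world axes, zero at the start; "wrist_torque": the same for the moment, N m; "gripper_width": opening from 0.0 (shut) to 1.0 (fully open).
Only numpy, scipy, OpenCV 4.12 (cv2) and the standard library are available. Lean on these libraries where they do the work, as an engineer would, in place of code of your own. Each camera call takes 0.05 s, during which the arm holds its last target.

## Working session

There is one attempt and no reset: what is moved stays moved. The work goes in short steps, Python scripts to look and compute and a tool call to move; the robot and the scene stay as the last step left them, time stands still between calls to the robot, and variables do not carry over. Pictures are saved under pics/ and viewed, and the job is handed in when it is done.

Besides the shell and the picture viewer there is one more tool, called after "Request:" as name(argument=value, ...), one argument or row to a line, values as JSON. apply_moves: Moves the arm, as the interface text tells. Its arguments: {"type":"object","properties":{"slide":{"type":"array","items":{"type":"array","items":{"type":"number"}}},"turn":{"type":"array","items":{"type":"number"}},"fingers":{"type":"number"},"squeeze":{"type":"number"}},"required":["slide","turn"]}

```bash
ls; mkdir -p pics; python3 - <<'E'
from workcell import ctrl
import cv2,numpy as np
s=ctrl.state();print(s)
for n in("scene","top","wrist"):
    c=ctrl.camera(n);cv2.imwrite(f"pics/a_{n}.png",c["pixels"])
    print(n,[ (k,np.round(v,4).tolist()) for k,v in c.items() if k!="pixels"])
    for o in["holder_mouth","coaster_orange","coaster_green","clamp_stand","holder","beaker_orange","beaker_green","cell_a","amber_bottle","white_bottle","meter"]:
        print(o,[(np.round(d["centre"],1).tolist(),round(d["p"],2)) for d in ctrl.mark_of(n,o)][:3])
E
```

```text
pics
{'t': 0.0, 'joint_pos': array([-1.13001514e+00,  1.26414764e-01, -4.05893797e-02,  1.40539044e+00,
        4.11615607e-06,  1.57080335e+00]), 'joint_vel': array([-0.00125573, -0.00108591,  0.00014915, -0.00069713,  0.00170053,
        0.00026898]), 'joint_torque': array([-3.07938026e-03, -4.35900307e+01,  3.52932250e+01,  1.66615279e-02,
       -9.50588310e-05, -1.15320830e-05]), 'eef_pos': array([ 0.22383225, -0.47448436,  0.24451873]), 'ee_rot': array([-7.80249580e-04,  9.75812593e-01,  2.18607284e-01, -1.72692771e-04]), 'ft_force': array([ 0.45739739, -0.02743194, -0.81298701]), 'wrist_torque': array([ 0.0327429 ,  0.02341076, -0.00269664]), 'gripper_width': 1.0056999215785802}
scene [('intrinsics', [[444.9394, 0.0, 258.2865], [0.0, 444.9394, 183.7967], [0.0, 0.0, 1.0]]), ('extrinsics', [[0.6274, 0.7785, -0.0177, -0.3934], [0.6183, -0.5119, -0.5964, -0.2555], [-0.4734, 0.3633, -0.8025, 1.6131], [0.0, 0.0, 0.0, 1.0]])]
holder_mouth [([315.0, 191.1], 0.6), ([321.8, 203.2], 0.22)]
coaster_orange [([198.3, 212.8], 0.78), ([223.2, 246.4], 0.18)]
coaster_green [([148.6, 240.9], 0.7
[... 830 characters left out ...]
.71)]
beaker_orange [([198.0, 144.1], 0.6)]
beaker_green [([202.2, 137.5], 0.49)]
cell_a [([313.6, 174.6], 0.69), ([372.1, 177.0], 0.58), ([265.8, 126.1], 0.24)]
amber_bottle [([167.3, 129.3], 0.75), ([374.7, 233.4], 0.7)]
white_bottle [([243.4, 164.7], 0.96), ([197.3, 143.3], 0.4)]
meter []
wrist [('intrinsics', [[327.5674, 0.0, 253.0257], [0.0, 327.5674, 192.0287], [0.0, 0.0, 1.0]]), ('tool_from_camera', [[-0.0011, -0.9551, -0.2961, 0.0748], [1.0, -0.001, -0.0004, -0.0008], [0.0001, -0.2961, 0.9551, -0.1284], [0.0, 0.0, 0.0, 1.0]])]
holder_mouth []
coaster_orange []
coaster_green []
clamp_stand []
holder []
beaker_orange []
beaker_green []
cell_a []
amber_bottle []
white_bottle []
meter []
```

View pics/a_scene.png

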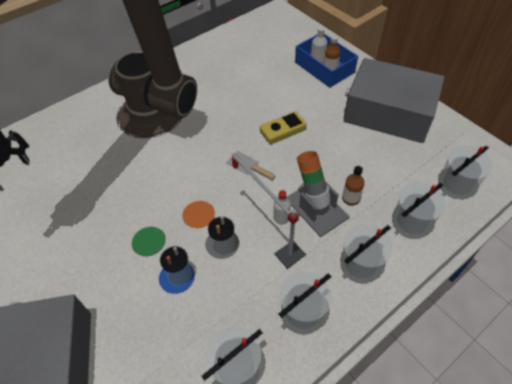

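View pics/a_top.png

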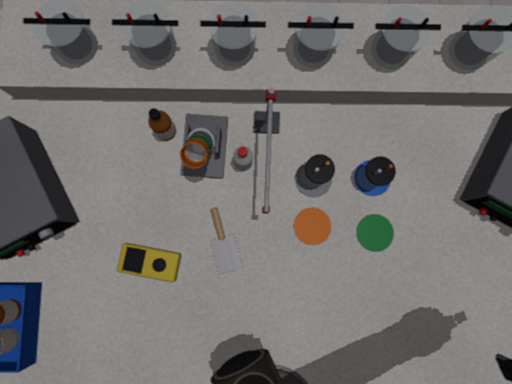

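View pics/a_wrist.png

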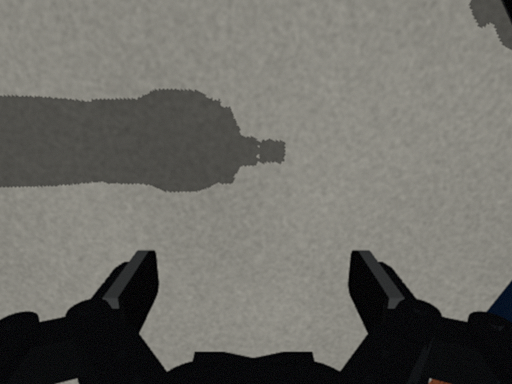

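The scene view shows the pile at about (312,175), the orange coaster at (198,213) and the green one at (149,241). The top view shows the pile at (197,148), the coasters at (312,226) and (375,233), and the clamp arm running from (270,95) to (266,210). The tool can't tilt, so I'll have to right each beaker after pulling it. Next I'll measure the geometry.

```bash
cat > h.py <<'E'
from workcell import ctrl
import cv2,numpy as np
from scipy.optimize import least_squares
from scipy.spatial.transform import Rotation as R
def P(c,X):
    X=np.atleast_2d(X);E=c["extrinsics"];q=X@E[:3,:3].T+E[:3,3];q=q@c["intrinsics"].T;return q[:,:2]/q[:,2:]
def plane(c,px,z):
    E=c["extrinsics"];K=c["intrinsics"];d=E[:3,:3].T@np.linalg.solve(K,[px[0],px[1],1]);o=-E[:3,:3].T@E[:3,3]
    return o+d*(z-o[2])/d[2]
def ring(ctr,ax,r,n=48):
    ax=np.array(ax)/np.linalg.norm(ax);u=np.cross(ax,[0,1,0.01]);u/=np.linalg.norm(u);v=np.cross(ax,u)
    t=np.linspace(0,2*np.pi,n,endpoint=False)[:,None];return ctr+r*(np.cos(t)*u+np.sin(t)*v)
def feats(pts):
    h=cv2.convexHull(pts.astype(np.float32)).reshape(-1,2)
    a=np.arange(12)*np.pi/6
    return np.array([(h@[np.cos(t),np.sin(t)]).max() for t in a])
def T():
    s=ctrl.state();q=s["ee_rot"];return s,R.from_quat([q[1],q[2],q[3],q[0]]).as_matrix()
E
python3 - <<'E'
from h import *
cs={n:ctrl.camera(n) for n in("scene","top")}
m={}
for n in cs:
    for o in("beaker_orange","beaker_green","coaster_orange","coaster_green"):
        r=ctrl.trace(n,o)
        if r:
            for d in r[:2]: print(n,o,round(d["p"],2),d["region"].sum(),np.round(d["centre"],1))
            m[n,o]=r[0]["region"]
np.savez("cal.npz",**{n+k:cs[n][k] for n in cs for k in("intrinsics","extrinsics")})
for n in cs:
    v=cs[n]["pixels"].copy()
    for k in m:
        if k[0]==n: v[m[k]]=v[m[k]]//2+np.array([127,0,127],np.uint8)
    cv2.imwrite(f"pics/b_{n}.png",v)
    for o in("coaster_orange","coaster_green"):
        if (n,o) in m:
            y,x=np.nonzero(m[n,o]);print(n,o,"xy",plane(cs[n],(x.mean(),y.mean()),.003))
    for o,z in(("clamp_stand",0),("holder",0),("cell_a",0.003),("amber_bottle",0),("white_bottle",0),("holder_mouth",.085)):
        for d in ctrl.mark_of(n,o)[:2]: print(n,o,round(d["p"],2),plane(cs[n],d["centre"],z).round(3))
# fit collars
def res(p):
    x,y,az,tl,s=p; ax=np.array([np.cos(az)*np.sin(tl),np.sin(az)*np.sin(tl),np.cos(tl)])
    M=np.array([x,y,.085]);out=[]
    for n in cs:
        for o,top in(("beaker_orange",.114),):
            if(n,o) not in m: continue
            yx=np.argwhere(m[n,o]); 
            pts=np.vstack([ring(M+ax*(top+s),ax,.031),ring(M+ax*(top+s-.038),ax,.031)])
            out.append(feats(P(cs[n],pts))-feats(yx[:,::-1]+0.0))
    return np.concatenate(out)
f=least_squares(lambda p:np.r_[res(p),p[4]*1000/2,(p[3]-np.radians(29))/np.radians(1.5)],[.5,.13,np.pi,np.radians(29),0],loss="soft_l1")
print(f.x,np.degrees(f.x[2:4]),f.cost,np.round(res(f.x),1))
E
```

```text
scene beaker_orange 0.94 463 [308.3 162.2]
scene beaker_orange 0.46 920 [280.7 125.5]
scene beaker_green 0.61 211 [312.2 177.5]
scene coaster_green 0.68 808 [148.  239.5]
scene coaster_green 0.2 716 [198.1 213.8]
top beaker_orange 0.87 684 [194.1 151.5]
top beaker_green 0.48 147 [203.4 136.3]
top coaster_orange 0.77 1149 [311.7 224. ]
top coaster_orange 0.51 1904 [210.4 141.3]
scene coaster_green xy [ 0.45695965 -0.27389683  0.003     ]
scene clamp_stand 0.91 [0.748 0.007 0.   ]
scene holder 0.87 [0.679 0.19  0.   ]
scene cell_a 0.87 [ 0.595 -0.261  0.003]
scene cell_a 0.64 [ 0.613 -0.121  0.003]
scene amber_bottle 0.8 [0.727 0.28  0.   ]
scene white_bottle 0.62 [0.644 0.072 0.   ]
scene holder_mouth 0.68 [0.678 0.171 0.085]
scene holder_mouth 0.5 [ 0.527 -0.132  0.085]
top coaster_orange xy [ 0.47386105 -0.1074553   0.003     ]
top clamp_stand 0.59 [0.746 0.018 0.   ]
top clamp_stand 0.31 [0.708 0.184 0.   ]
top holder 0.95 [0.669 0.184 0.   ]
top holder 0.34 [0.696 0.193 0.   ]
top cell_a 0.83 [ 0.603 -0.267  0.003]
top cell_a 0.59 [ 0.611 -0.109  0.003]
top amber_bottle 0.89 [0.736 0.284 0.   ]
top white_bottle 0.88 [0.646 0.07  0.   ]
top white_bottle 0.31 [0.692 0.193 0.   ]
top holder_mouth 0.92 [0.681 0.185 0.085]
[6.75073957e-01 1.85415695e-01 3.14195157e+00 5.06582195e-01
 4.91159904e-04] [180.02056419  29.02502172] 6.465879491541279 [ 1.6  1.1  0.7  1.4  0.3 -0.8 -0.5 -1.  -0.8 -0.1  0.3  0.7  0.3  1.
  0.9  1.2  0.6  0.4  1.3  0.   0.3  0.8  0.5  0.3]
```

```bash
python3 - <<'E'
from h import *
c=ctrl.camera("top");v=c["pixels"]
cv2.imwrite("pics/c1.png",cv2.resize(v[90:250,140:300],None,fx=3.7,fy=3.7,interpolation=cv2.INTER_CUBIC))
c2=ctrl.camera("scene");v2=c2["pixels"]
cv2.imwrite("pics/c2.png",cv2.resize(v2[140:240,270:370],None,fx=6,fy=6,interpolation=cv2.INTER_CUBIC))
for n,cc in(("top",c),("scene",c2)):
    h=cv2.cvtColor(cc["pixels"],cv2.COLOR_BGR2HSV)
    for nm,lo,hi in(("o",(3,150,90),(16,255,255)),("g",(50,90,50),(85,255,255))):
        k,l,st,ce=cv2.connectedComponentsWithStats(cv2.inRange(h,lo,hi))
        for i in range(1,k):
            if st[i,4]>100: print(n,nm,st[i],ce[i].round(1),plane(cc,ce[i],.003).round(4))
E
```

```text
top o [182 139  26  30 275] [194.7 155. ] [0.6606 0.2059 0.003 ]
top o [ 294  208   37   37 1022] [312.  225.9] [ 0.4739 -0.1086  0.003 ]
top g [ 357  215   36   36 1037] [374.6 232.4] [ 0.4584 -0.2737  0.003 ]
scene o [298 152  22  21 358] [308.4 162. ] [0.5359 0.2846 0.003 ]
scene o [347 176  16  12 134] [354.6 182.1] [0.6896 0.3411 0.003 ]
scene o [183 202  31  25 610] [198.3 214.1] [ 0.4738 -0.1098  0.003 ]
scene g [302 169  21  15 200] [312.7 177.2] [0.5911 0.2523 0.003 ]
scene g [132 227  33  29 705] [148.2 241. ] [ 0.4576 -0.2748  0.003 ]
```

View pics/c1.png

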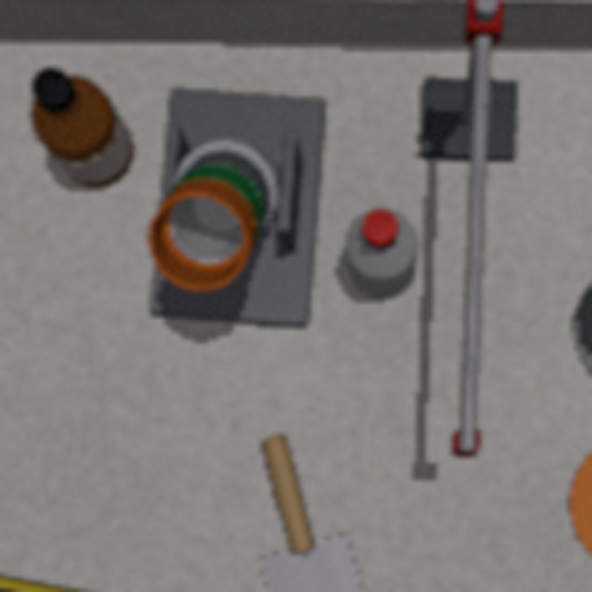

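View pics/c2.png

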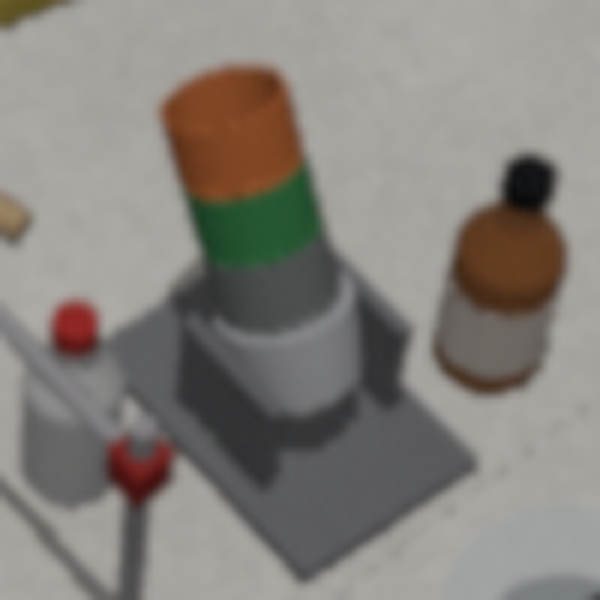

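```bash
python3 - <<'E'
from h import *
c=ctrl.camera("top")
f=lambda x,y,z:plane(c,(140+x/3.7,90+y/3.7),z)
k=[f(*p,.012) for p in((170,88),(327,97),(307,325),(150,315))]
for p in k:print(p.round(4))
d=(k[3]-k[0]+k[2]-k[1]);print("az",np.degrees(np.arctan2(d[1],d[0])),"ctr",np.mean(k,0))
d=k[1]-k[0]+k[2]-k[3];print("az2",np.degrees(np.arctan2(d[1],d[0])))
print("arm",f(485,20,.2),f(467,440,.2))
v=c["pixels"];h=cv2.cvtColor(v,cv2.COLOR_BGR2HSV);mt=cv2.inRange(h,(3,150,70),(16,255,255))[130:180,178:215]
yx=np.argwhere(mt)[:,::-1]+[178,130.];ft=feats(yx)
s=ctrl.camera("scene");h=cv2.cvtColor(s["pixels"],cv2.COLOR_BGR2HSV);ms=cv2.inRange(h,(3,130,60),(16,255,255))[145:176,290:325]
fs=feats(np.argwhere(ms)[:,::-1]+[290,145.])
def res(p,w=.5):
    x,y,az,tl,g=p;ax=np.array([np.cos(az)*np.sin(tl),np.sin(az)*np.sin(tl),np.cos(tl)]);M=np.array([x,y,.085])
    pts=np.vstack([ring(M+ax*.114,ax,.031),ring(M+ax*.076,ax,.031)])
    return np.r_[feats(P(c,pts))-ft-g,feats(P(s,pts))-fs-g]
for az in (174,176,178,180):
    o=least_squares(lambda p:np.r_[res([p[0],p[1],np.radians(az),p[2],p[3]]),(p[2]-.506)/.03],[.68,.185,.5,.3],loss="soft_l1")
    print(az,o.x.round(4),np.degrees(o.x[2]),o.cost)
    a=np.radians(az);t=o.x[2];ax=np.array([np.cos(a)*np.sin(t),np.sin(a)*np.sin(t),np.cos(t)])
    print(" rim",(np.array([*o.x[:2],.085])+ax*.114).round(4))
S,Rm=T();print(Rm.round(3),S["eef_pos"])
E
```

```text
[0.772  0.2314 0.012 ]
[0.7668 0.1168 0.012 ]
[0.5979 0.1281 0.012 ]
[0.6038 0.2405 0.012 ]
az 176.54153919943707 ctr [0.68512498 0.17919408 0.012     ]
az2 -92.78896774379764
arm [0.75417477 0.01227901 0.2       ] [0.49948812 0.02167245 0.2       ]
174 [0.6733 0.1786 0.5061 1.1939] 28.995330393949004 2.2740127422404433
 rim [0.6183 0.1843 0.1847]
176 [0.6734 0.18   0.506  1.2283] 28.98922079965672 2.2404241007261327
 rim [0.6183 0.1838 0.1847]
178 [0.6743 0.1823 0.5061 1.0757] 28.99569412246304 2.9100918875791884
 rim [0.6191 0.1843 0.1847]
180 [0.6735 0.1837 0.506  1.1712] 28.991711836591463 2.295700180599888
 rim [0.6182 0.1837 0.1847]
[[ 0.904  0.427  0.   ]
 [ 0.427 -0.904  0.   ]
 [ 0.    -0.    -1.   ]] [ 0.22399811 -0.47477756  0.24529036]
```

The coasters are at (0.474,-0.109) and (0.458,-0.274). The pile's axis leans at azimuth ~176.6° by ~29°, with its rim at (0.618,0.184,0.185). First I turn the tool and rise.

Request:
apply_moves(
  slide=[
    [0,0,-0.5],
    [0,0,-0.5],
    [0,0,-0.5],
    [0,0,-0.5],
    [0,0,-0.5],
    [0,0,-0.5],
    [0,0,-0.5],
    [0,0,-0.5],
    [0,0,-0.5],
    [0,0,-0.5],
    [0,0,-0.5],
    [0,0,-0.5],
  ],
  turn=[-10.7,-10.7,-10.7,-10.7,-10.7,-10.7,-10.7,-10.7,-10.7,-10.7,-10.7,-10.7],
)

```text
t: 4.6
eef_pos: [0.2239, -0.4746, 0.3068]
ee_rot: [-0.0, 0.221, 0.975, 0.0]
ft_force: [-0.2, 0.0, 0.5]
gripper_width: 1.001
```

```bash
cat >> h.py <<'E'
def go(x,y,z,az=86.6):
    S,Rm=T();d=Rm.T@(np.array([x,y,z])-S["eef_pos"])*100
    cur=np.degrees(np.arctan2(Rm[1,1],Rm[0,1]))
    print("t",round(S["t"],2),"pos",S["eef_pos"].round(4),"yaz",cur.round(2),"slide",d.round(2),"turn",round((cur-az+180)%360-180,2),"dn",Rm[:,2].round(4),"F",S["ft_force"].round(2),"w",round(S["gripper_width"],3),"j",S["joint_pos"].round(2))
E
python3 -c "
from h import *
go(.40,-.1,.31)"
```

```text
t 4.6 pos [ 0.2239 -0.4746  0.3068] yaz 64.48 slide [ 0.24 41.39 -0.3 ] turn -22.12 dn [-4.e-04  8.e-04 -1.e+00] F [-0.21  0.    0.54] w 1.001 j [-1.13  0.14  0.11  1.54  0.   -0.68]
```

Request:
apply_moves(
  slide=[
    [0,5.9,0],
    [0,5.9,0],
    [0,5.9,0],
    [0,5.9,0],
    [0,5.9,0],
    [0,5.9,0],
    [0,5.9,0],
    [0,0,0],
    [0,0,0],
    [0,0,0],
  ],
  turn=[0,0,0,0,0,0,0,-10,-10,-2],
)

```text
t: 5.85
eef_pos: [0.4074, -0.0898, 0.307]
ee_rot: [0.002, 0.023, 1.0, 0.0]
ft_force: [-0.3, -1.1, -0.0]
gripper_width: 0.992
```

```bash
python3 -c "
from h import *
go(.60,.183,.29)"
```

```text
t 5.85 pos [ 0.4074 -0.0898  0.307 ] yaz 87.39 slide [-17.99  28.12   1.78] turn 0.79 dn [ 3.8e-03  2.0e-04 -1.0e+00] F [-0.35 -1.1  -0.03] w 0.992 j [-0.22 -0.07 -0.11  1.53  0.   -0.17]
```

Request:
apply_moves(
  slide=[
    [-3,4.7,0.2],
    [-3,4.7,0.2],
    [-3,4.7,0.2],
    [-3,4.7,0.2],
    [-3,4.7,0.2],
    [-3,4.6,0.2],
    [0,0,0],
    [0,0,0],
  ],
  turn=[0,0,0,0,0,0,0.8,0],
)

```text
t: 6.85
eef_pos: [0.6066, 0.1907, 0.2944]
ee_rot: [0.003, 0.031, 1.0, -0.001]
ft_force: [-0.1, 0.4, 0.7]
gripper_width: 0.998
```

```bash
python3 -c "
from h import *
go(.627,.1828,.165)
c=ctrl.camera('wrist');cv2.imwrite('pics/d1.png',c['pixels'])
c=ctrl.camera('scene');cv2.imwrite('pics/d2.png',cv2.resize(c['pixels'][100:260,200:410],None,fx=3,fy=3))"
```

```text
t 6.85 pos [0.6066 0.1907 0.2944] yaz 86.41 slide [-2.01 -0.63 12.96] turn -0.19 dn [ 0.0054 -0.0022 -1.    ] F [-0.08  0.42  0.7 ] w 0.998 j [ 0.31  0.35  0.36  1.57 -0.    0.37]
```

View pics/d1.png

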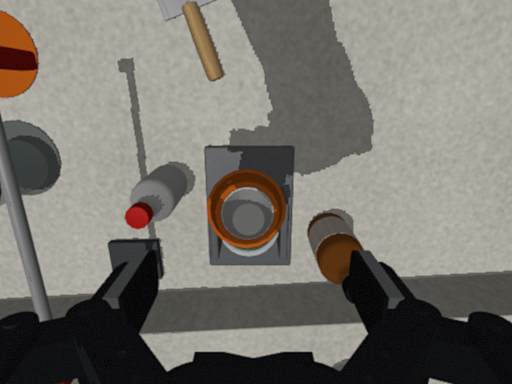

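View pics/d2.png

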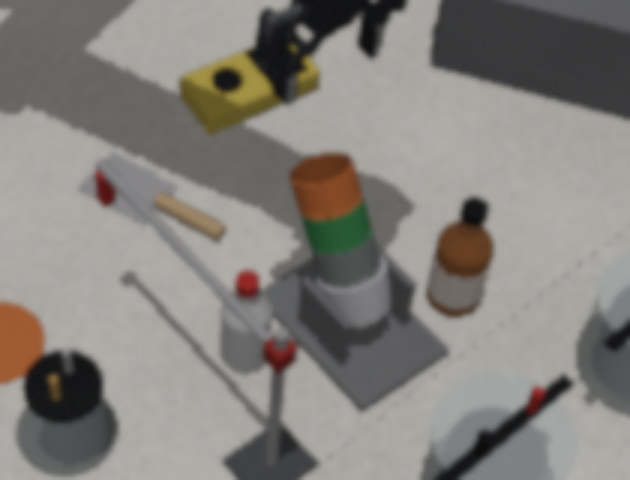

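```bash
python3 - <<'E'
from h import *
S,Rm=T();c=ctrl.camera("wrist");A=c["tool_from_camera"];K=c["intrinsics"]
W=np.eye(4);W[:3,:3]=Rm;W[:3,3]=S["eef_pos"];E=np.linalg.inv(W@A);cc=dict(intrinsics=K,extrinsics=E)
h=cv2.cvtColor(c["pixels"],cv2.COLOR_BGR2HSV);m=cv2.inRange(h,(3,150,50),(16,255,255))[160:260,200:300]
n,l,st,ce=cv2.connectedComponentsWithStats(m);i=1+st[1:,4].argmax()
h0=cv2.convexHull(np.argwhere(l==i)[:,::-1].astype(np.float32)).reshape(-1,2)+[200,160]
print(st[i]+[200,160,0,0,0])
ax0=np.array([-.484,.028,.875])
for rim in([.6183,.184,.185],):
    p=P(cc,ring(np.array(rim),ax0,.031));q=P(cc,ring(np.array(rim)-.038*ax0,ax0,.031))
    print(p.min(0),p.max(0),"full",np.vstack([p,q]).min(0),np.vstack([p,q]).max(0))
E
```

```text
[ 208  169   78   79 2535]
[206.26853127 171.33874946] [286.27178404 250.62584657] full [206.26853127 171.33874946] [286.27178404 251.65324681]
```

Request:
apply_moves(
  slide=[
    [-1.9,-0.7,0],
    [0,0,4],
    [0,0,4],
    [0,0,3],
    [0,0,1.8],
    [0,0,0],
    [0,0,0],
  ],
  turn=[0,0,0,0,0,0,0],
)

```text
t: 7.88
eef_pos: [0.6249, 0.1733, 0.173]
ee_rot: [0.009, 0.037, 0.999, 0.001]
ft_force: [0.3, 0.2, 0.7]
gripper_width: 0.999
```

```bash
python3 -c "
from h import *
go(.626,.183,.166)
c=ctrl.camera('wrist');cv2.imwrite('pics/e1.png',c['pixels'])"
```

```text
t 7.88 pos [0.6249 0.1733 0.173 ] yaz 85.82 slide [-0.03  0.97  0.71] turn -0.78 dn [ 1.830e-02  9.000e-04 -9.998e-01] F [0.28 0.21 0.65] w 0.999 j [ 0.27  0.35  0.09  1.29 -0.    0.35]
```

View pics/e1.png

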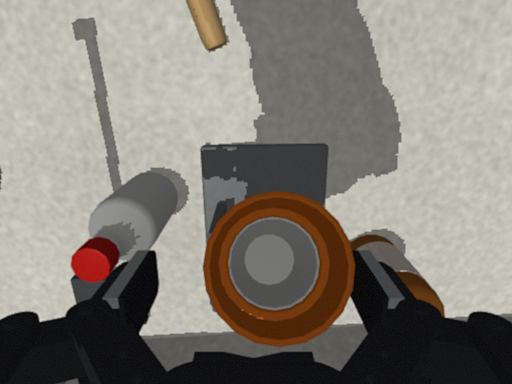

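Request:
apply_moves(
  slide=[
    [0,0.5,0.2],
    [0,0.4,0.2],
    [0,0.1,0.3],
    [0,0,0],
  ],
  turn=[-0.8,0,0,0],
)

```text
t: 8.43
eef_pos: [0.6268, 0.1846, 0.168]
ee_rot: [0.011, 0.029, 1.0, 0.001]
ft_force: [-0.1, 1.0, 0.4]
gripper_width: 0.998
```

```bash
python3 -c "
from h import *
go(.626,.183,.166)
c=ctrl.camera('wrist');cv2.imwrite('pics/e2.png',c['pixels'])"
```

```text
t 8.43 pos [0.6268 0.1846 0.168 ] yaz 86.7 slide [ 0.07 -0.16  0.2 ] turn 0.1 dn [ 0.0219  0.002  -0.9998] F [-0.08  1.04  0.39] w 0.998 j [ 0.29  0.36  0.09  1.28 -0.    0.35]
```

View pics/e2.png

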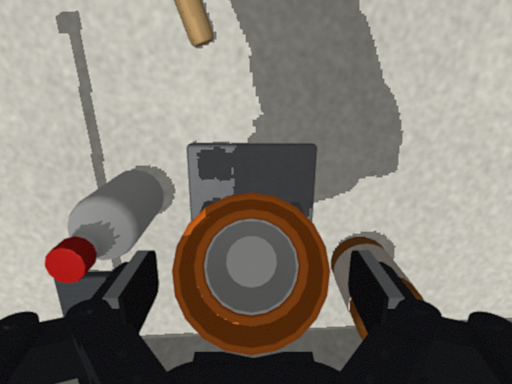

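Request:
apply_moves(
  slide=[
    [0,0,0],
    [0,0,0.1],
    [0,0,0],
    [0,0,0],
    [0,0,0],
  ],
  turn=[0,0,0,0,0],
  fingers=0.5,
  squeeze=25,
)

```text
t: 9.1
eef_pos: [0.6269, 0.1844, 0.1683]
ee_rot: [0.012, 0.029, 1.0, 0.002]
ft_force: [-0.4, 0.3, 1.0]
gripper_width: 0.732
```

```bash
python3 -c "
from h import *
go(.626,.183,.166)
c=ctrl.camera('wrist');cv2.imwrite('pics/f1.png',c['pixels'])
c=ctrl.camera('scene');cv2.imwrite('pics/f2.png',cv2.resize(c['pixels'][100:260,200:410],None,fx=3,fy=3))"
```

```text
t 9.1 pos [0.6269 0.1844 0.1683] yaz 86.69 slide [ 0.08 -0.15  0.23] turn 0.09 dn [ 0.0231  0.0025 -0.9997] F [-0.37  0.29  1.  ] w 0.732 j [ 0.29  0.36  0.09  1.28 -0.    0.35]
```

View pics/f1.png

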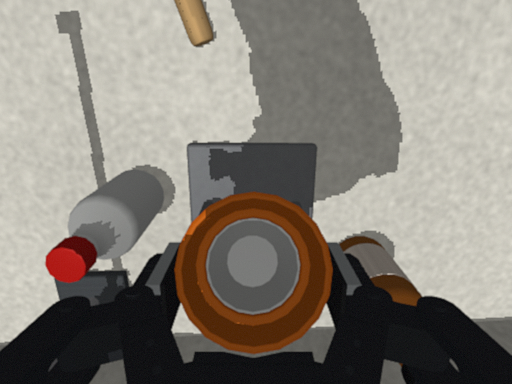

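View pics/f2.png

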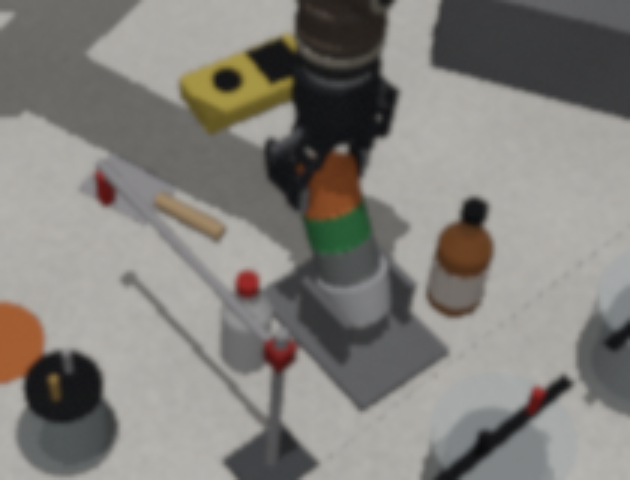

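Request:
apply_moves(
  slide=[
    [0.47,0,-0.88],
    [0.47,0,-0.88],
    [0.47,0,-0.88],
    [0,0,0],
  ],
  turn=[0,0,0,0],
)

```text
t: 9.7
eef_pos: [0.611, 0.1852, 0.1964]
ee_rot: [0.012, 0.029, 1.0, 0.001]
ft_force: [0.9, 0.1, -1.5]
gripper_width: 0.73
```

```bash
python3 -c "
from h import *
p=np.array([.6269,.1844,.1683])+.075*np.array([-.484,.028,.875])
go(*p)
S,_=T();d=S['eef_pos']-[.6269,.1844,.1683];print(d,d/np.linalg.norm(d))"
```

```text
t 9.7 pos [0.611  0.1852 0.1964] yaz 86.69 slide [ 1.96  0.03 -3.8 ] turn 0.09 dn [ 0.0231  0.0023 -0.9997] F [ 0.88  0.1  -1.52] w 0.73 j [ 0.3   0.33  0.11  1.33 -0.    0.35]
[-0.01588738  0.00077035  0.02811849] [-0.49178411  0.0238457   0.87039059]
```

Request:
apply_moves(
  slide=[
    [0.47,0,-0.88],
    [0.47,0,-0.88],
    [0.47,0,-0.88],
    [0.47,0,-0.88],
    [0.47,0,-0.88],
    [0,0,-1],
    [0,0,-1],
    [0,0,-1],
    [0,0,0],
  ],
  turn=[0,0,0,0,0,0,0,0,0],
)

```text
t: 10.82
eef_pos: [0.5843, 0.1865, 0.2758]
ee_rot: [0.012, 0.029, 1.0, 0.002]
ft_force: [-1.5, -0.3, -1.4]
gripper_width: 0.73
```

```bash
python3 -c "
from h import *
go(.40,.10,.28)
c=ctrl.camera('wrist');cv2.imwrite('pics/g1.png',c['pixels'])
c=ctrl.camera('scene');cv2.imwrite('pics/g2.png',cv2.resize(c['pixels'][100:260,200:410],None,fx=3,fy=3))"
```

```text
t 10.82 pos [0.5843 0.1865 0.2758] yaz 86.69 slide [17.89 -9.7  -0.9 ] turn 0.09 dn [ 0.0245  0.0027 -0.9997] F [-1.53 -0.27 -1.43] w 0.73 j [ 0.31  0.28  0.22  1.48 -0.    0.37]
```

View pics/g1.png

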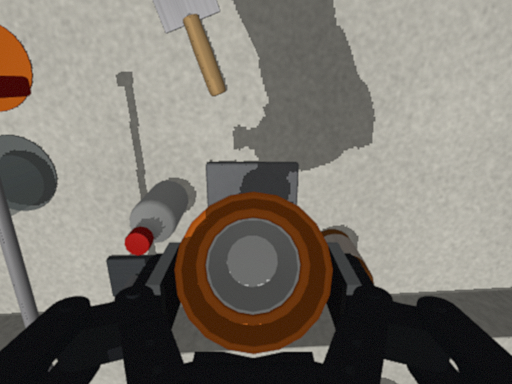

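View pics/g2.png

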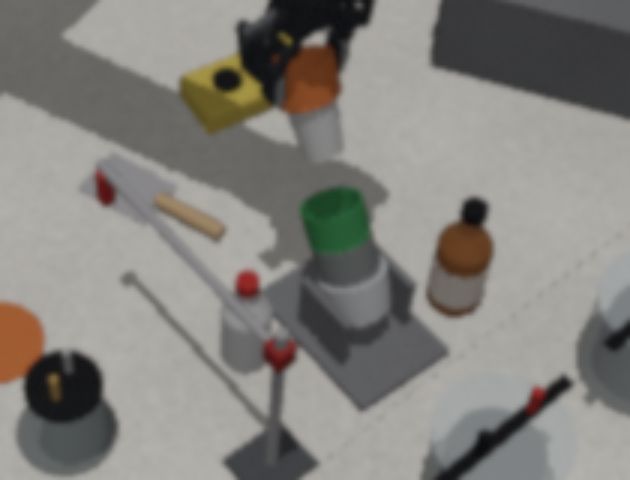

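Request:
apply_moves(
  slide=[
    [2.5,-1.2,-0.4],
    [4.2,-2,-0.4],
    [4.2,-2,-0.4],
    [4.2,-2,-0.4],
    [4.2,-2,-0.4],
    [1.6,-2.7,0],
    [-0.2,-4.2,0],
    [-0.2,-4.2,0],
    [-0.2,-4.2,0],
    [-0.2,-4.2,0],
    [0,-2,0],
    [0,0,0],
  ],
  turn=[0,0,0,0,0,0,0,0,0,0,0,0],
)

```text
t: 12.42
eef_pos: [0.356, -0.117, 0.2833]
ee_rot: [0.008, 0.028, 1.0, 0.0]
ft_force: [-0.4, -1.1, -0.5]
gripper_width: 0.731
```

```bash
python3 -c "
from h import *
go(.43,-.109,.2)
c=ctrl.camera('scene');cv2.imwrite('pics/i2.png',cv2.resize(c['pixels'][80:280,110:360],None,fx=3,fy=3))"
```

```text
t 12.43 pos [ 0.356  -0.117   0.2833] yaz 86.79 slide [-7.21  1.2   8.45] turn 0.19 dn [ 1.590e-02  5.000e-04 -9.999e-01] F [-0.42 -1.06 -0.48] w 0.731 j [-0.32 -0.17 -0.24  1.48  0.01 -0.27]
```

View pics/i2.png

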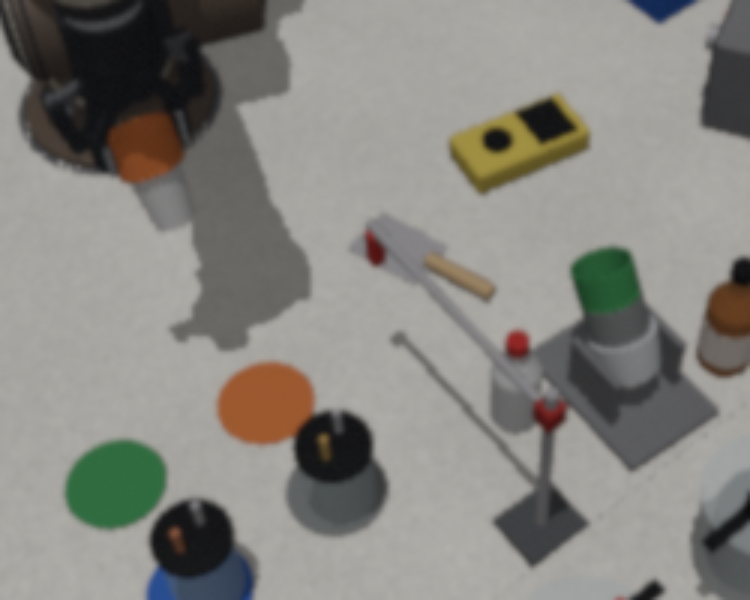

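Request:
apply_moves(
  slide=[
    [-2.5,0.4,3],
    [-2.5,0.4,4],
    [-2.3,0.4,5],
    [0,0,4],
    [0,0,2],
    [0,0,0],
    [0,0,0],
  ],
  turn=[0,0,0,0,0,0,0],
)

```text
t: 13.35
eef_pos: [0.4357, -0.1012, 0.1003]
ee_rot: [0.009, 0.023, 1.0, 0.001]
ft_force: [-0.8, -0.4, -0.2]
gripper_width: 0.73
```

```bash
python3 -c "
from h import *
go(.431,-.109,.080)
c=ctrl.camera('scene');cv2.imwrite('pics/j2.png',cv2.resize(c['pixels'][140:260,130:280],None,fx=5,fy=5))"
```

```text
t 13.35 pos [ 0.4357 -0.1012  0.1003] yaz 87.35 slide [ 0.47 -0.81  2.02] turn 0.75 dn [ 0.0181  0.0019 -0.9998] F [-0.79 -0.44 -0.17] w 0.73 j [-0.23  0.01 -0.49  1.06  0.01 -0.19]
```

View pics/j2.png

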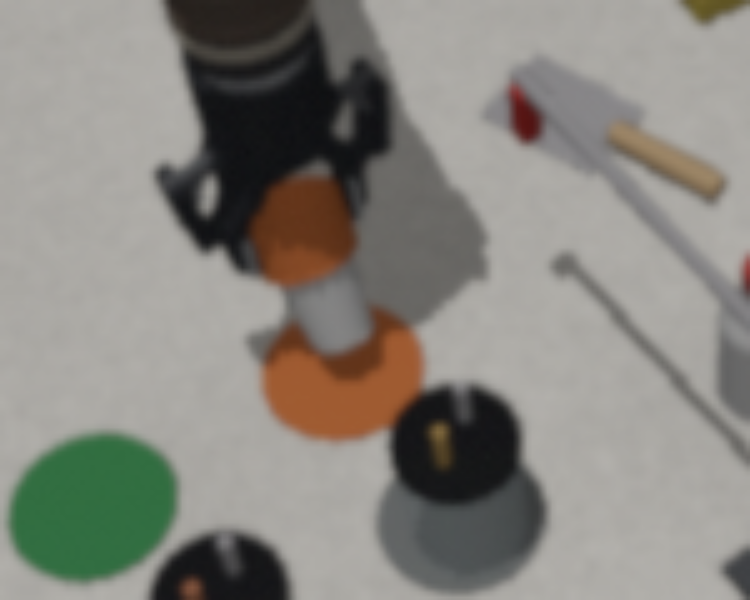

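Request:
apply_moves(
  slide=[
    [0.2,-0.4,0.5],
    [0.2,-0.4,0.5],
    [0,0,0.5],
    [0,0,0.3],
    [0,0,0.3],
    [0,0,0],
  ],
  turn=[0.7,0,0,0,0,0],
)

```text
t: 14.15
eef_pos: [0.4327, -0.1101, 0.0802]
ee_rot: [0.011, 0.03, 0.999, 0.001]
ft_force: [0.5, 0.1, -0.9]
gripper_width: 0.726
```

```bash
python3 -c "
from h import *
go(.431,-.109,.0775)
c=ctrl.camera('scene');cv2.imwrite('pics/k2.png',cv2.resize(c['pixels'][140:260,130:280],None,fx=5,fy=5))"
```

```text
t 14.15 pos [ 0.4327 -0.1101  0.0802] yaz 86.54 slide [0.18 0.1  0.26] turn -0.06 dn [ 2.250e-02  8.000e-04 -9.997e-01] F [ 0.48  0.13 -0.91] w 0.726 j [-0.25  0.02 -0.53  1.01  0.01 -0.19]
```

View pics/k2.png

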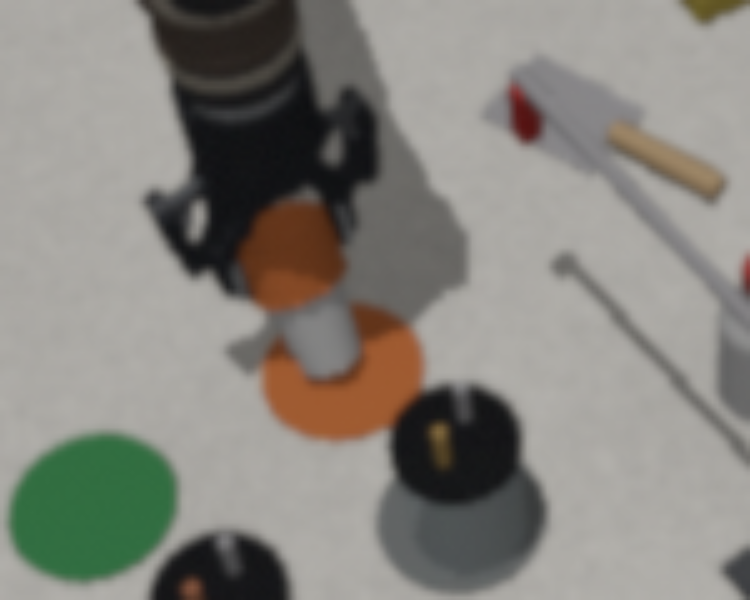

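Request:
apply_moves(
  slide=[
    [0,0,0.2],
    [0,0,0.2],
  ],
  turn=[0,0],
)

```text
t: 14.45
eef_pos: [0.4336, -0.1102, 0.078]
ee_rot: [0.012, 0.03, 0.999, 0.0]
ft_force: [-6.9, 1.3, 22.3]
gripper_width: 0.726
```

Request:
apply_moves(
  slide=[
    [-0.4,0,-0.1],
    [-0.4,0,-0.1],
  ],
  turn=[0,0],
)

```text
t: 14.7
eef_pos: [0.442, -0.1107, 0.0808]
ee_rot: [0.013, 0.03, 0.999, 0.0]
ft_force: [0.6, -0.3, -1.6]
gripper_width: 0.729
```

```bash
python3 -c "
from h import *
go(.434,-.109,.0775)
c=ctrl.camera('scene');cv2.imwrite('pics/l2.png',cv2.resize(c['pixels'][140:260,130:280],None,fx=5,fy=5))"
```

```text
t 14.7 pos [ 0.442  -0.1107  0.0808] yaz 86.56 slide [0.82 0.12 0.31] turn -0.04 dn [ 0.0257 -0.     -0.9997] F [ 0.64 -0.34 -1.58] w 0.729 j [-0.25  0.03 -0.51  1.    0.01 -0.19]
```

View pics/l2.png

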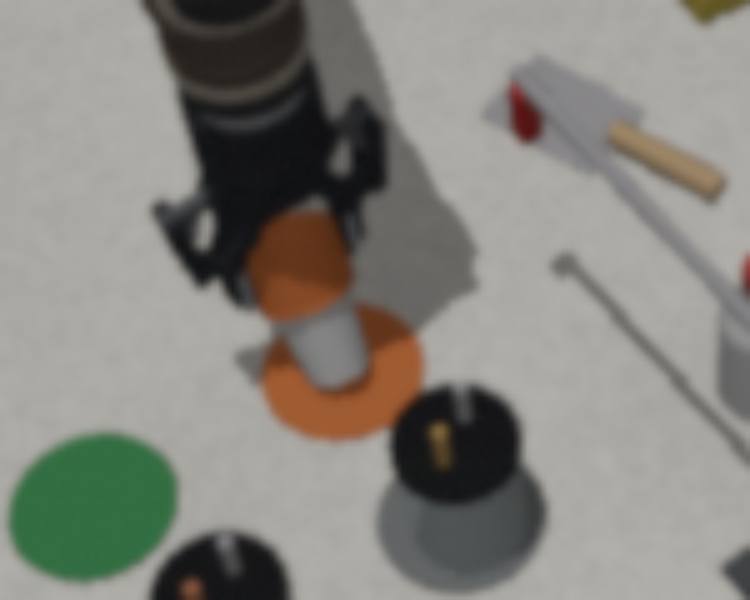

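Request:
apply_moves(
  slide=[
    [0,0,0.2],
    [-0.3,0,0.1],
    [-0.4,0,0],
  ],
  turn=[0,0,0],
)

```text
t: 15.12
eef_pos: [0.449, -0.1113, 0.079]
ee_rot: [0.012, 0.03, 0.999, 0.0]
ft_force: [0.1, -1.0, 1.8]
gripper_width: 0.731
```

Request:
apply_moves(
  slide=[
    [-0.2,0,0.15],
    [-0.4,0,0.05],
  ],
  turn=[0,0],
)

```text
t: 15.38
eef_pos: [0.455, -0.1117, 0.0792]
ee_rot: [0.013, 0.03, 0.999, -0.0]
ft_force: [-4.5, -0.3, 10.1]
gripper_width: 0.725
```

```bash
python3 -c "
from h import *
go(.434,-.109,.0775)
c=ctrl.camera('scene');cv2.imwrite('pics/m2.png',cv2.resize(c['pixels'][140:260,130:280],None,fx=5,fy=5))"
```

```text
t 15.38 pos [ 0.455  -0.1117  0.0792] yaz 86.55 slide [2.12 0.15 0.12] turn -0.05 dn [ 0.0258 -0.0011 -0.9997] F [-4.46 -0.25 10.14] w 0.725 j [-0.24  0.06 -0.49  1.    0.01 -0.18]
```

View pics/m2.png

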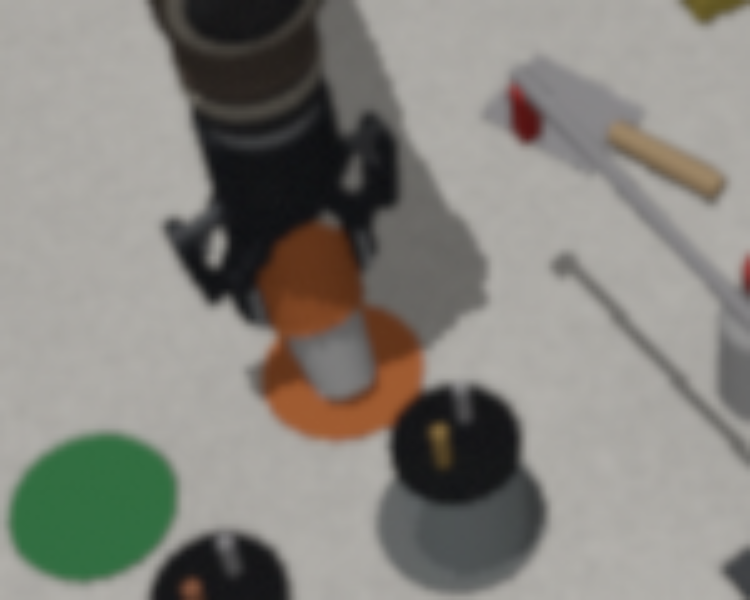

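```bash
cat >> h.py <<'E'
def tiltview(name,tool=None,up=.079):
    c=ctrl.camera("wrist");cv2.imwrite(name,c["pixels"]);return c
def pred(c,tilt,up=.079,zo=-.005):
    A=np.linalg.inv(c["tool_from_camera"]);K=c["intrinsics"]
    ax=np.array([np.sin(tilt),0,-np.cos(tilt)]) # mouth dir in tool frame (lean toward +x tool)
    piv=np.array([0,0,zo]);o=[]
    for u,r in((.094,.031),(.004,.017)):
        X=ring(piv+ax*(u-up),ax,r);q=(X@A[:3,:3].T+A[:3,3])@K.T;q=q[:,:2]/q[:,2:];o.append(np.r_[q.mean(0),np.ptp(q,axis=0)])
    return o
E
python3 -c "
from h import *
c=tiltview('pics/n1.png')
for t in(0,5,10,15,20,25,29): print(t,[x.round(1) for x in pred(c,np.radians(t))])
"
```

```text
0 [array([252.5, 296.1, 161. , 138.9]), array([252.7, 214.1,  52.5,  49.1])]
5 [array([252.5, 293.7, 161.3, 147.3]), array([252.7, 223.7,  52.1,  49.8])]
10 [array([252.5, 291.2, 161.6, 154.2]), array([252.7, 233.4,  51.8,  50.6])]
15 [array([252.5, 288.7, 161.7, 159.8]), array([252.8, 243.3,  51.7,  51.3])]
20 [array([252.5, 286.2, 161.7, 163.8]), array([252.8, 253.4,  51.7,  52.1])]
25 [array([252.5, 283.6, 161.5, 166.3]), array([252.8, 263.6,  51.8,  52.9])]
29 [array([252.5, 281.5, 161.3, 167.1]), array([252.8, 271.8,  52. ,  53.5])]
```

View pics/n1.png

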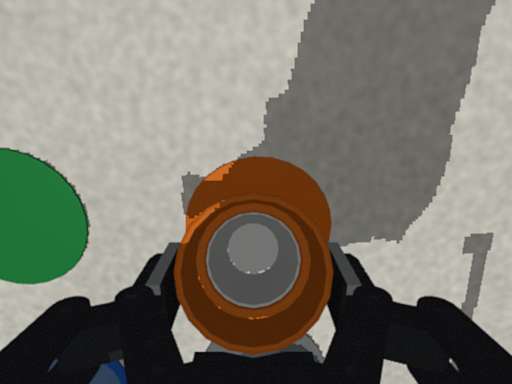

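Request:
apply_moves(
  slide=[
    [-0.3,0,0.1],
    [-0.4,0,0.05],
    [-0.4,0,0.05],
  ],
  turn=[0,0,0],
)

```text
t: 15.85
eef_pos: [0.4657, -0.1126, 0.0798]
ee_rot: [0.013, 0.03, 0.999, -0.001]
ft_force: [-3.8, -0.4, 7.7]
gripper_width: 0.728
```

```bash
python3 -c "
from h import *
go(.434,-.109,.0775)
c=tiltview('pics/n2.png')
"
```

```text
t 15.85 pos [ 0.4657 -0.1126  0.0798] yaz 86.54 slide [3.19 0.17 0.14] turn -0.06 dn [ 0.0259 -0.002  -0.9997] F [-3.78 -0.38  7.73] w 0.728 j [-0.24  0.08 -0.47  1.    0.   -0.18]
```

View pics/n2.png

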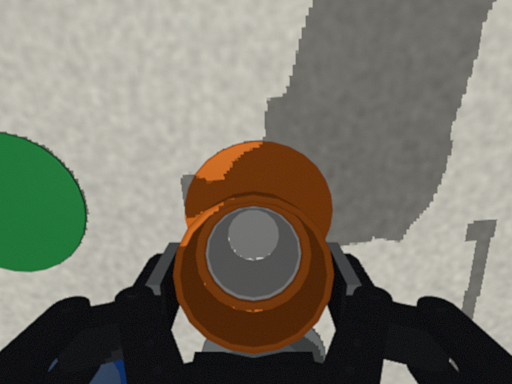

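Request:
apply_moves(
  slide=[
    [-0.4,0,0],
    [-0.4,0,0.05],
    [-0.4,0,0.05],
  ],
  turn=[0,0,0],
)

```text
t: 16.27
eef_pos: [0.4776, -0.1134, 0.0794]
ee_rot: [0.012, 0.03, 0.999, -0.001]
ft_force: [-2.7, 0.8, 6.0]
gripper_width: 0.731
```

```bash
python3 -c "
from h import *
go(.434,-.109,.0775)
c=tiltview('pics/n3.png')
"
```

```text
t 16.27 pos [ 0.4776 -0.1134  0.0794] yaz 86.53 slide [4.38 0.17 0.09] turn -0.07 dn [ 0.0245 -0.0022 -0.9997] F [-2.69  0.83  5.95] w 0.731 j [-0.24  0.1  -0.44  1.01  0.   -0.17]
```

View pics/n3.png

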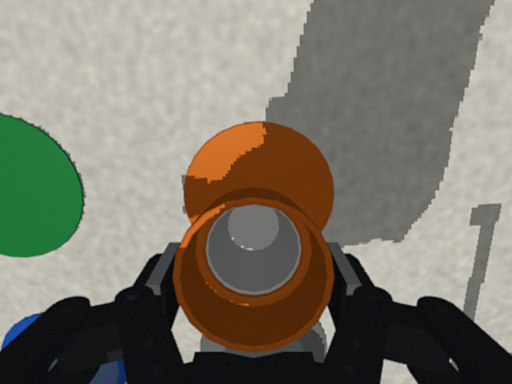

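Request:
apply_moves(
  slide=[
    [-0.3,0,0.1],
    [-0.4,0,0.1],
    [-0.4,0,0.1],
  ],
  turn=[0,0,0],
)

```text
t: 16.7
eef_pos: [0.4897, -0.1142, 0.0777]
ee_rot: [0.013, 0.03, 0.999, -0.001]
ft_force: [-2.3, -0.1, 4.9]
gripper_width: 0.729
```

```bash
python3 -c "
from h import *
go(.434,-.109,.0775)
c=tiltview('pics/n4.png')
"
```

```text
t 16.7 pos [ 0.4897 -0.1142  0.0777] yaz 86.53 slide [ 5.59  0.18 -0.12] turn -0.07 dn [ 0.0253 -0.0025 -0.9997] F [-2.26 -0.1   4.94] w 0.729 j [-0.23  0.12 -0.42  1.01  0.   -0.17]
```

View pics/n4.png

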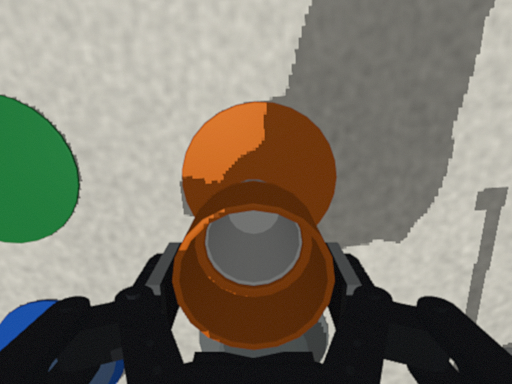

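Request:
apply_moves(
  slide=[
    [-0.3,0,0.1],
    [-0.3,0,0.1],
    [0,0,0.1],
  ],
  turn=[0,0,0],
)

```text
t: 17.12
eef_pos: [0.4964, -0.1146, 0.0764]
ee_rot: [0.013, 0.03, 0.999, -0.001]
ft_force: [-5.6, 1.6, 15.5]
gripper_width: 0.728
```

```bash
python3 -c "
from h import *
go(.474,-.109,.0775)
c=tiltview('pics/n5.png')
c=ctrl.camera('scene');cv2.imwrite('pics/n6.png',cv2.resize(c['pixels'][140:260,130:280],None,fx=5,fy=5))
"
```

```text
t 17.12 pos [ 0.4964 -0.1146  0.0764] yaz 86.53 slide [ 2.27  0.42 -0.17] turn -0.07 dn [ 0.0255 -0.0027 -0.9997] F [-5.6   1.58 15.55] w 0.728 j [-0.23  0.13 -0.41  1.    0.   -0.17]
```

View pics/n5.png

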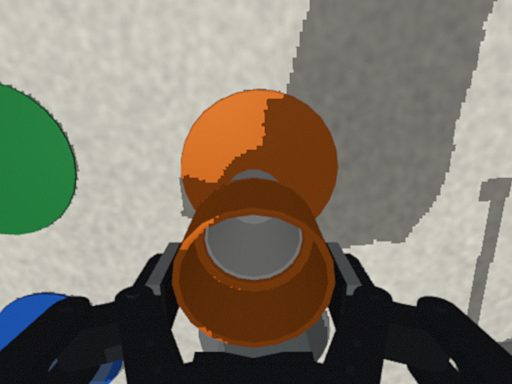

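View pics/n6.png

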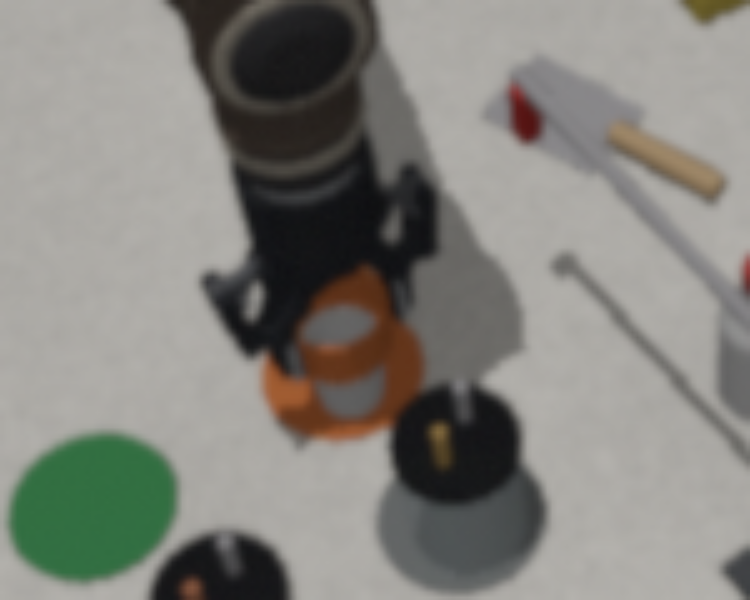

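Request:
apply_moves(
  slide=[
    [0,0,-0.3],
    [0,0,-0.3],
    [0.8,0.2,0],
    [0.8,0.2,0],
    [0.6,0.1,0],
    [0,0,0],
  ],
  turn=[0,0,0,0,0,0],
)

```text
t: 17.98
eef_pos: [0.4724, -0.1075, 0.0804]
ee_rot: [0.012, 0.03, 0.999, -0.001]
ft_force: [0.3, 0.0, 0.1]
gripper_width: 0.729
```

```bash
python3 -c "
from h import *
go(.474,-.109,.0775)
c=tiltview('pics/o5.png')
c=ctrl.camera('top');cv2.imwrite('pics/o6.png',cv2.resize(c['pixels'][170:270,260:400],None,fx=5,fy=5))
"
```

```text
t 17.98 pos [ 0.4724 -0.1075  0.0804] yaz 86.54 slide [-0.16 -0.14  0.3 ] turn -0.06 dn [ 0.0238 -0.002  -0.9997] F [0.29 0.03 0.14] w 0.729 j [-0.23  0.09 -0.45  1.01  0.   -0.17]
```

View pics/o5.png

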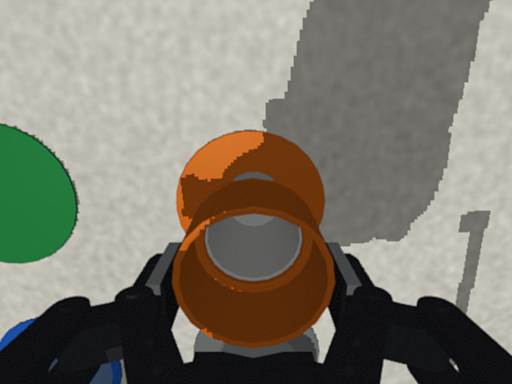

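View pics/o6.png

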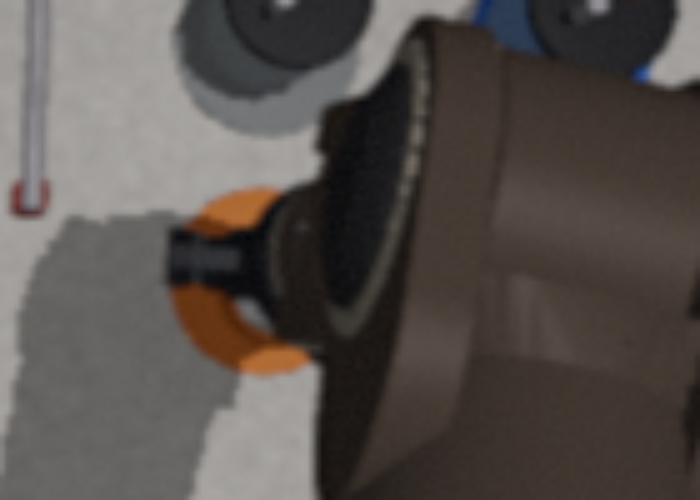

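Request:
apply_moves(
  slide=[
    [-0.15,-0.15,0.1],
    [0,0,0.1],
    [0,0,0.1],
    [0,0,0],
  ],
  turn=[0,0,0,0],
)

```text
t: 18.58
eef_pos: [0.4753, -0.1096, 0.0774]
ee_rot: [0.012, 0.03, 0.999, -0.001]
ft_force: [0.2, 0.3, -1.0]
gripper_width: 0.728
```

Request:
apply_moves(
  slide=[
    [0,0,0.05],
    [0,0,0.05],
  ],
  turn=[0,0],
)

```text
t: 18.82
eef_pos: [0.4755, -0.1096, 0.0764]
ee_rot: [0.012, 0.03, 0.999, -0.001]
ft_force: [0.6, -0.0, 1.6]
gripper_width: 0.732
```

Request:
apply_moves(
  slide=[
    [0.05,0,0.06],
    [0,0,0],
  ],
  turn=[0,0],
)

```text
t: 19.08
eef_pos: [0.4755, -0.1096, 0.0764]
ee_rot: [0.013, 0.03, 0.999, -0.001]
ft_force: [0.5, 0.0, -0.1]
gripper_width: 0.727
```

Request:
apply_moves(
  slide=[
    [0,0,0.05],
    [0,0,0],
    [0,0,0],
    [0,0,0],
  ],
  turn=[0,0,0,0],
  fingers=0.1,
)

```text
t: 19.58
eef_pos: [0.4751, -0.1096, 0.0755]
ee_rot: [0.013, 0.03, 0.999, -0.001]
ft_force: [-0.9, 0.0, 0.2]
gripper_width: 0.901
```

```bash
python3 -c "
from h import *
go(.474,-.109,.2)
c=tiltview('pics/p5.png')
"
```

```text
t 19.57 pos [ 0.4751 -0.1096  0.0755] yaz 86.53 slide [ -0.2    0.04 -12.45] turn -0.07 dn [ 0.0255 -0.0024 -0.9997] F [-0.88  0.02  0.17] w 0.901 j [-0.23  0.09 -0.45  1.    0.   -0.17]
```

View pics/p5.png

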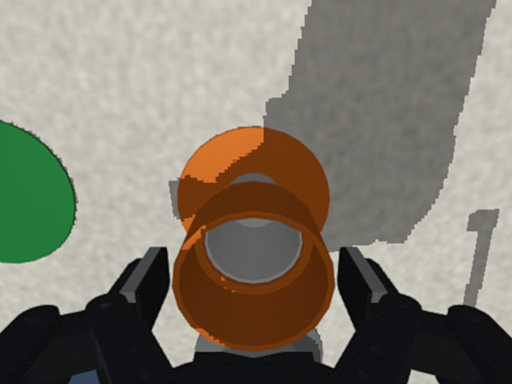

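Request:
apply_moves(
  slide=[
    [0,0,-1],
    [0,0,-2],
    [0,0,-4],
    [0,0,-5],
    [0,0,-5],
    [2,0,-4],
    [4,0,0],
    [4,0,0],
    [0,2,0],
    [0,4,0],
    [0,5,0],
    [0,5,0],
  ],
  turn=[0,0,0,0,0,0,0,0,0,0,0,0],
  fingers=0,
)

```text
t: 21.12
eef_pos: [0.3761, 0.0583, 0.2987]
ee_rot: [0.018, 0.035, 0.999, -0.002]
ft_force: [1.2, -0.3, -0.8]
gripper_width: 0.999
```

```bash
cat >fit.py <<'E'
from h import *
import sys
def fitup(cx,cy,lo,hi):
    out=[];cams=[]
    for n in("top","scene"):
        c=ctrl.camera(n);h=cv2.cvtColor(c["pixels"],cv2.COLOR_BGR2HSV);m=cv2.inRange(h,lo,hi)
        # mask to predicted upright collar neighbourhood
        cams.append((n,c,m))
        cv2.imwrite(f"pics/{sys.argv[1]}_{n}.png",cv2.resize(c["pixels"][130:280,100:400],None,fx=2.6,fy=2.6))
        p=P(c,[[cx,cy,.003],[cx,cy,.097]]);print(n,p.round(1).tolist())
E
python3 - q <<'E'
from fit import *
go(.58,.18,.28)
fitup(.474,-.109,(3,130,60),(16,255,255))
E
```

```text
t 21.12 pos [0.3761 0.0583 0.2987] yaz 86.04 slide [-19.42  13.56   2.56] turn -0.56 dn [ 0.0366 -0.0047 -0.9993] F [ 1.21 -0.32 -0.78] w 0.999 j [ 0.16 -0.17 -0.21  1.49 -0.01  0.23]
top [[312.2, 225.8], [318.5, 223.9]]
scene [[198.5, 214.0], [194.4, 196.2]]
```

View pics/q_top.png

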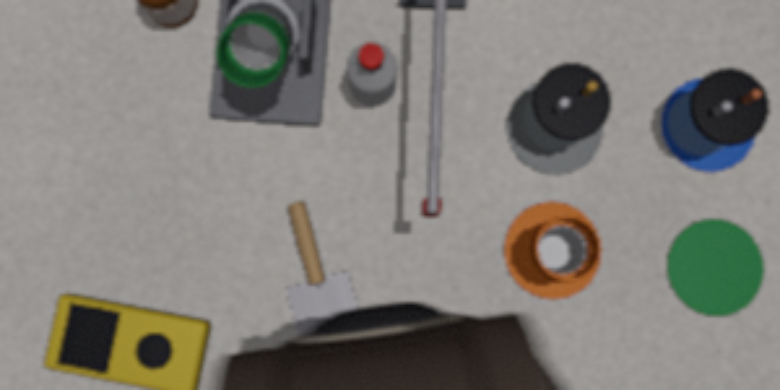

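View pics/q_scene.png

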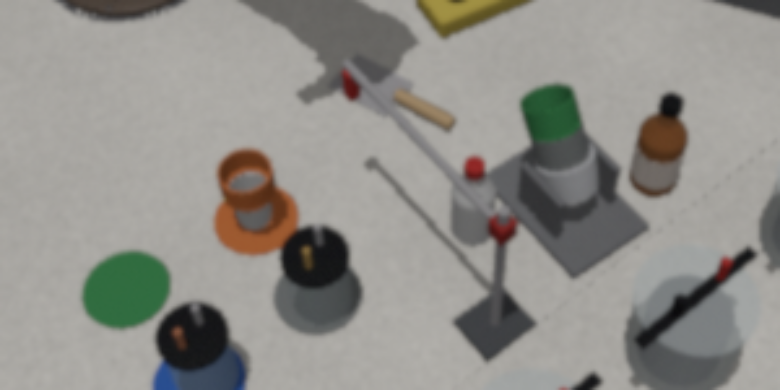

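Orange now stands upright on its coaster: rim at top-view pixel (318,226), where (318.5,224) was expected. Next is green.

Request:
apply_moves(
  slide=[
    [-2,1.5,0.3],
    [-4,2.8,0.5],
    [-4,2.8,0.5],
    [-4,2.8,0.5],
    [-4,2.2,0.5],
    [-2,0.6,0],
    [0,0,0],
    [0,0,0],
  ],
  turn=[0,0,0,0,0,0,-0.6,0],
)

```text
t: 22.22
eef_pos: [0.5898, 0.175, 0.2874]
ee_rot: [0.021, 0.025, 0.999, -0.002]
ft_force: [0.2, -0.0, 0.1]
gripper_width: 0.999
```

```bash
python3 - <<'E'
from h import *
go(.644,.182,.20)
S,Rm=T();c=ctrl.camera("wrist");cv2.imwrite("pics/r1.png",c["pixels"]);A=c["tool_from_camera"];K=c["intrinsics"]
W=np.eye(4);W[:3,:3]=Rm;W[:3,3]=S["eef_pos"];E=np.linalg.inv(W@A);cc=dict(intrinsics=K,extrinsics=E)
h=cv2.cvtColor(c["pixels"],cv2.COLOR_BGR2HSV);m=cv2.inRange(h,(50,90,30),(85,255,255))
n,l,st,ce=cv2.connectedComponentsWithStats(m)
for i in range(1,n):
    if st[i,4]>200: print(st[i],ce[i])
ax0=np.array([-.484,.028,.875]);rim=np.array([.6365,.1825,.1515])
p=P(cc,ring(rim,ax0,.031));print(p.min(0),p.max(0),p.mean(0))
E
```

```text
t 22.23 pos [0.5898 0.175  0.2874] yaz 87.08 slide [-5.01  1.    8.95] turn 0.48 dn [ 0.0412 -0.0048 -0.9991] F [ 0.23 -0.02  0.09] w 0.999 j [ 0.3   0.28  0.24  1.49 -0.02  0.35]
[ 231  193   70   70 1984] [266.61038306 225.61895161]
[229.35912209 195.0094085 ] [299.58723466 265.65092039] [264.49976702 230.02061263]
```

View pics/r1.png

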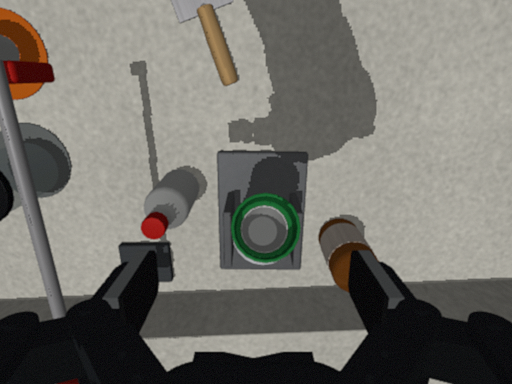

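Request:
apply_moves(
  slide=[
    [-2.4,0.5,2],
    [-2.4,0.5,2],
    [0,0.1,3],
    [0,0,3],
    [0,0,2],
    [0,0,1],
    [0,0,0],
  ],
  turn=[0.4,0,0,0,0,0,0],
)

```text
t: 23.15
eef_pos: [0.641, 0.1796, 0.1639]
ee_rot: [0.025, 0.03, 0.999, -0.001]
ft_force: [-0.3, 0.9, -0.9]
gripper_width: 0.998
```

```bash
python3 -c "
from h import *
go(.642,.183,.133)"
```

```text
t 23.15 pos [0.641  0.1796 0.1639] yaz 86.54 slide [0.07 0.35 3.09] turn -0.06 dn [ 0.0494 -0.0028 -0.9988] F [-0.26  0.92 -0.86] w 0.998 j [ 0.28  0.37  0.09  1.25 -0.02  0.34]
```

Request:
apply_moves(
  slide=[
    [0.1,0.2,1],
    [0,0.2,1],
    [0,0,0.8],
    [0,0,0.3],
    [0,0,0],
  ],
  turn=[0,0,0,0,0],
)

```text
t: 23.78
eef_pos: [0.6425, 0.1842, 0.1333]
ee_rot: [0.026, 0.03, 0.999, -0.0]
ft_force: [0.2, -0.1, 0.3]
gripper_width: 0.996
```

```bash
python3 -c "
from h import *
go(.642,.183,.133)
c=tiltview('pics/s1.png')"
```

```text
t 23.77 pos [0.6425 0.1842 0.1333] yaz 86.56 slide [ 0.05 -0.12  0.03] turn -0.04 dn [ 0.0527 -0.0018 -0.9986] F [ 0.24 -0.09  0.25] w 0.996 j [ 0.29  0.38  0.04  1.18 -0.02  0.35]
```

View pics/s1.png

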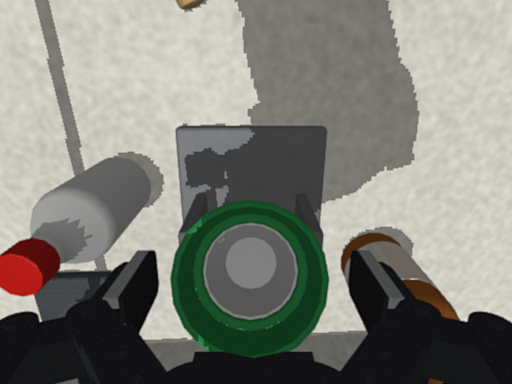

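Request:
apply_moves(
  slide=[
    [0,-0.1,0],
    [0,0,0],
    [0,0,0],
    [0,0,0],
    [0,0,0],
  ],
  turn=[0,0,0,0,0],
  fingers=0.5,
  squeeze=25,
)

```text
t: 24.45
eef_pos: [0.6429, 0.1831, 0.1343]
ee_rot: [0.027, 0.03, 0.999, 0.0]
ft_force: [1.3, -0.9, -0.8]
gripper_width: 0.727
```

```bash
python3 -c "
from h import *
S,Rm=T();p=S['eef_pos']+.075*np.array([-.484,.028,.875]);np.save('g0.npy',S['eef_pos'])
go(*p)"
```

```text
t 24.45 pos [0.6429 0.1831 0.1343] yaz 86.54 slide [ 3.28  0.   -6.75] turn -0.06 dn [ 0.0539 -0.0015 -0.9985] F [ 1.25 -0.93 -0.77] w 0.727 j [ 0.28  0.37  0.04  1.18 -0.02  0.34]
```

Tool-frame direction per cm is (0.44, 0, -0.90).

Request:
apply_moves(
  slide=[
    [0.44,0,-0.9],
    [0.44,0,-0.9],
    [0.44,0,-0.9],
    [0,0,0],
  ],
  turn=[0,0,0,0],
)

```text
t: 24.95
eef_pos: [0.6272, 0.1841, 0.1632]
ee_rot: [0.027, 0.03, 0.999, 0.0]
ft_force: [-0.6, -0.3, -0.5]
gripper_width: 0.733
```

```bash
python3 -c "
from h import *
g=np.load('g0.npy');p=g+.075*np.array([-.484,.028,.875])
go(*p)
S,_=T();d=S['eef_pos']-g;print(d,d/np.linalg.norm(d))
c=ctrl.camera('scene');cv2.imwrite('pics/t2.png',cv2.resize(c['pixels'][100:260,200:410],None,fx=3,fy=3))"
```

```text
t 24.95 pos [0.6272 0.1841 0.1632] yaz 86.56 slide [ 1.87 -0.01 -3.78] turn -0.04 dn [ 0.0549 -0.0011 -0.9985] F [-0.64 -0.28 -0.47] w 0.733 j [ 0.29  0.34  0.05  1.23 -0.02  0.35]
[-0.01562787  0.00107882  0.02895191] [-0.47474882  0.03277263  0.87951095]
```

View pics/t2.png

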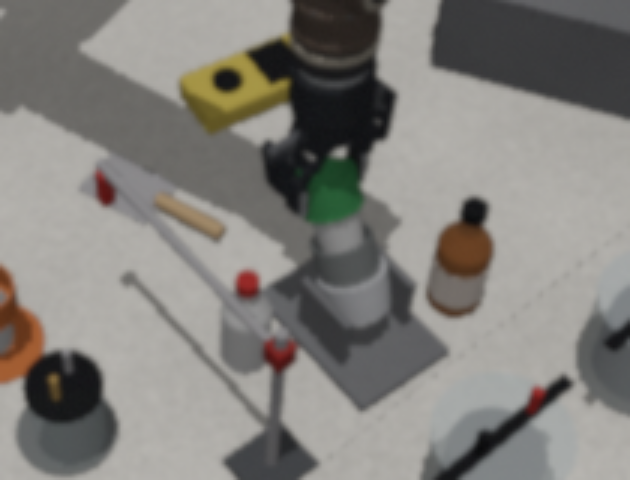

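Green is coming out and grey is staying put. I'll pull the rest of the way and then lift.

Request:
apply_moves(
  slide=[
    [0.46,0,-0.9],
    [0.46,0,-0.9],
    [0.46,0,-0.9],
    [0.46,0,-0.9],
    [0.46,0,-0.9],
    [0,0,-1.5],
    [0,0,-2.5],
    [0,0,-2.5],
    [0,0,-1],
    [0,0,0],
  ],
  turn=[0,0,0,0,0,0,0,0,0,0],
)

```text
t: 26.25
eef_pos: [0.5958, 0.1857, 0.2892]
ee_rot: [0.028, 0.03, 0.999, 0.0]
ft_force: [0.1, -0.3, -1.1]
gripper_width: 0.725
```

```bash
python3 -c "
from h import *
go(.35,.12,.29)
c=ctrl.camera('scene');cv2.imwrite('pics/u2.png',cv2.resize(c['pixels'][100:260,200:410],None,fx=3,fy=3))"
```

```text
t 26.25 pos [0.5958 0.1857 0.2892] yaz 86.55 slide [24.09 -8.04 -1.44] turn -0.05 dn [ 5.570e-02 -9.000e-04 -9.984e-01] F [ 0.12 -0.3  -1.1 ] w 0.725 j [ 0.31  0.28  0.25  1.48 -0.02  0.37]
```

View pics/u2.png

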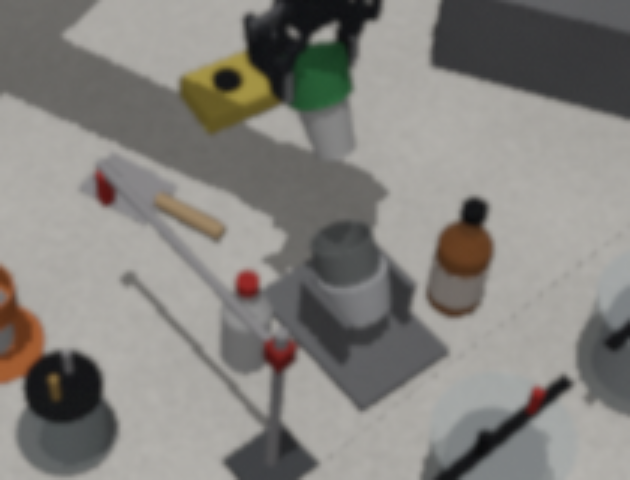

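Request:
apply_moves(
  slide=[
    [2.5,-0.8,-0.2],
    [4.5,-1.5,-0.4],
    [4.5,-1.5,-0.4],
    [4.5,-1.5,-0.4],
    [4.5,-1.5,-0.4],
    [3,-3,0],
    [0,-4.5,0],
    [-0.3,-5,0],
    [-0.3,-5,0],
    [-0.3,-5,0],
    [-0.3,-5,0],
    [-0.3,-5,0],
  ],
  turn=[0,0,0,0,0,0,0,0,0,0,0,0],
)

```text
t: 27.8
eef_pos: [0.3404, -0.2019, 0.2818]
ee_rot: [0.02, 0.026, 0.999, -0.001]
ft_force: [0.8, -0.5, -0.5]
gripper_width: 0.73
```

```bash
python3 -c "
from h import *
go(.398,-.274,.10)"
```

```text
t 27.8 pos [ 0.3404 -0.2019  0.2818] yaz 87.04 slide [-5.38 -6.88 18.42] turn 0.44 dn [ 0.0404 -0.0032 -0.9992] F [ 0.79 -0.5  -0.49] w 0.73 j [-0.55 -0.14 -0.23  1.45  0.02 -0.5 ]
```

Request:
apply_moves(
  slide=[
    [-1.3,-3,3],
    [-1.3,-3,4],
    [-1.3,-0.7,4],
    [-1.3,0,4],
    [0,0,2],
    [0,0,1],
    [0,0,0],
  ],
  turn=[0.4,0,0,0,0,0,0],
)

```text
t: 28.68
eef_pos: [0.3925, -0.2773, 0.0919]
ee_rot: [0.016, 0.034, 0.999, 0.001]
ft_force: [0.4, 0.4, -0.5]
gripper_width: 0.725
```

```bash
python3 -c "
from h import *
go(.398,-.274,.083)
tiltview('pics/v1.png')
c=ctrl.camera('scene');cv2.imwrite('pics/v2.png',cv2.resize(c['pixels'][160:280,90:240],None,fx=5,fy=5))"
```

```text
t 28.68 pos [ 0.3925 -0.2773  0.0919] yaz 86.12 slide [-0.5   0.36  0.91] turn -0.48 dn [ 0.0329  0.0012 -0.9995] F [ 0.36  0.42 -0.45] w 0.725 j [-0.63  0.07 -0.44  1.03  0.02 -0.56]
```

View pics/v1.png

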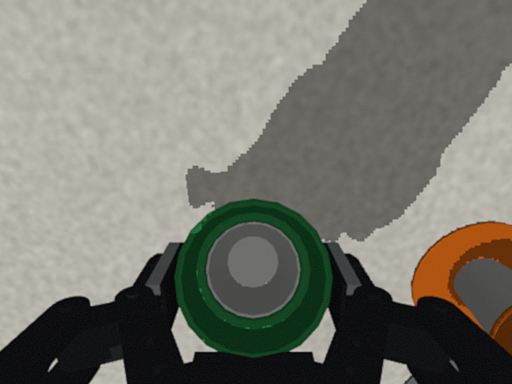

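View pics/v2.png

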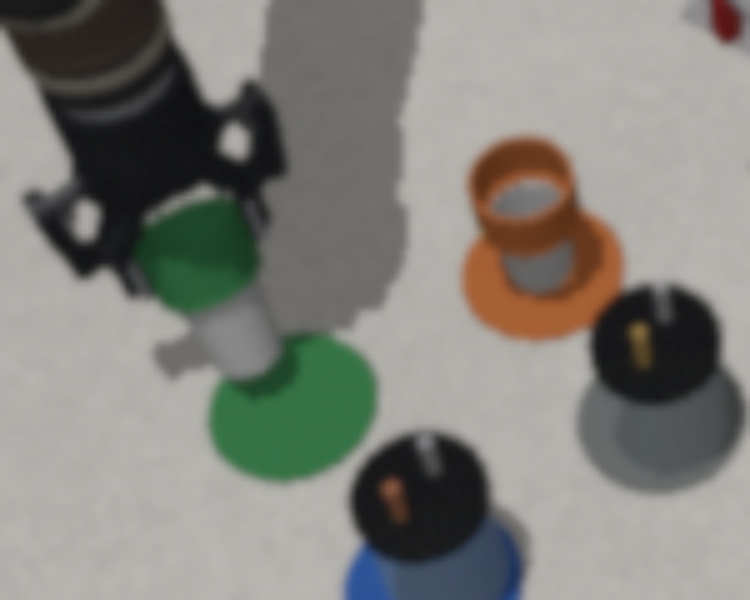

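Request:
apply_moves(
  slide=[
    [-0.6,0.3,0.3],
    [-0.6,0,0.3],
    [0,0,0.3],
    [0,0,0.2],
    [0,0,0.1],
  ],
  turn=[-0.5,0,0,0,0],
)

```text
t: 29.4
eef_pos: [0.4083, -0.2762, 0.0836]
ee_rot: [0.02, 0.029, 0.999, -0.001]
ft_force: [-0.6, -0.3, 0.1]
gripper_width: 0.726
```

Request:
apply_moves(
  slide=[
    [0,0.1,0.2],
    [0,0,0.2],
    [0,0,0.15],
  ],
  turn=[0,0,0],
)

```text
t: 29.78
eef_pos: [0.4084, -0.2753, 0.0779]
ee_rot: [0.02, 0.029, 0.999, -0.001]
ft_force: [-2.0, 0.9, 6.4]
gripper_width: 0.73
```

Request:
apply_moves(
  slide=[
    [0,0,0.1],
    [-0.4,0,0.05],
    [-0.4,0,0.05],
  ],
  turn=[0,0,0],
)

```text
t: 30.15
eef_pos: [0.4167, -0.2761, 0.0782]
ee_rot: [0.02, 0.029, 0.999, -0.002]
ft_force: [-2.8, 1.8, 5.9]
gripper_width: 0.729
```

Request:
apply_moves(
  slide=[
    [-0.2,0,0.15],
    [-0.4,0,0.08],
    [-0.4,0,0.05],
  ],
  turn=[0,0,0],
)

```text
t: 30.52
eef_pos: [0.4271, -0.2772, 0.0787]
ee_rot: [0.021, 0.029, 0.999, -0.003]
ft_force: [-5.4, 2.6, 9.4]
gripper_width: 0.729
```

```bash
python3 -c "
from h import *
go(.458,-.274,.083)
tiltview('pics/w1.png')"
```

```text
t 30.52 pos [ 0.4271 -0.2772  0.0787] yaz 86.63 slide [-3.08  0.5  -0.3 ] turn 0.03 dn [ 0.0414 -0.0065 -0.9991] F [-5.42  2.6   9.39] w 0.729 j [-0.59  0.12 -0.42  0.99  0.02 -0.53]
```

View pics/w1.png

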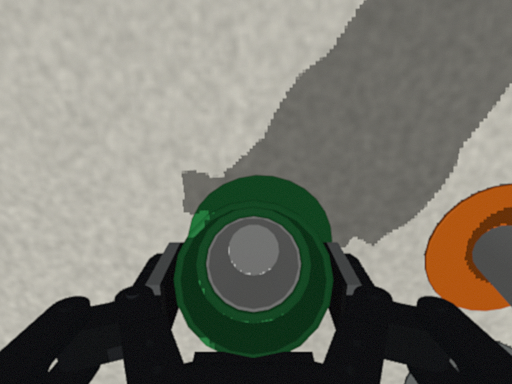

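Request:
apply_moves(
  slide=[
    [-0.3,0.05,0.08],
    [-0.4,0.05,0.04],
    [-0.4,0.05,0.04],
  ],
  turn=[0,0,0],
)

```text
t: 30.95
eef_pos: [0.4387, -0.2774, 0.0792]
ee_rot: [0.021, 0.03, 0.999, -0.004]
ft_force: [-4.4, -1.8, 6.0]
gripper_width: 0.728
```

```bash
python3 -c "
from h import *
go(.458,-.274,.083)
tiltview('pics/w2.png')"
```

```text
t 30.95 pos [ 0.4387 -0.2774  0.0792] yaz 86.59 slide [-1.92  0.45 -0.31] turn -0.01 dn [ 0.0411 -0.0097 -0.9991] F [-4.43 -1.81  6.02] w 0.728 j [-0.57  0.14 -0.4   1.    0.01 -0.51]
```

View pics/w2.png

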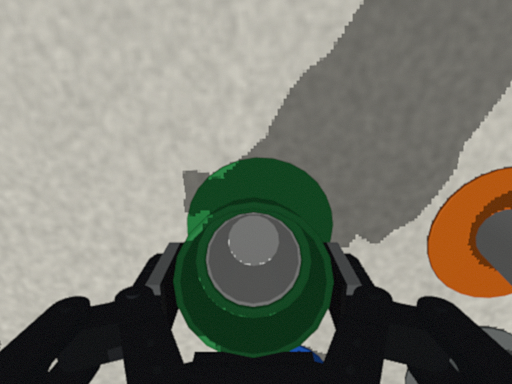

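Request:
apply_moves(
  slide=[
    [-0.2,0.1,0.15],
    [-0.4,0.05,0.1],
    [-0.4,0.05,0.1],
  ],
  turn=[0,0,0],
)

```text
t: 31.38
eef_pos: [0.4507, -0.2776, 0.0788]
ee_rot: [0.022, 0.03, 0.999, -0.006]
ft_force: [-3.6, 0.4, 9.0]
gripper_width: 0.735
```

```bash
python3 -c "
from h import *
go(.458,-.274,.083)
tiltview('pics/w3.png')"
```

```text
t 31.38 pos [ 0.4507 -0.2776  0.0788] yaz 86.57 slide [-0.72  0.4  -0.39] turn -0.03 dn [ 0.044  -0.0141 -0.9989] F [-3.56  0.43  8.97] w 0.735 j [-0.56  0.15 -0.38  0.99  0.01 -0.5 ]
```

View pics/w3.png

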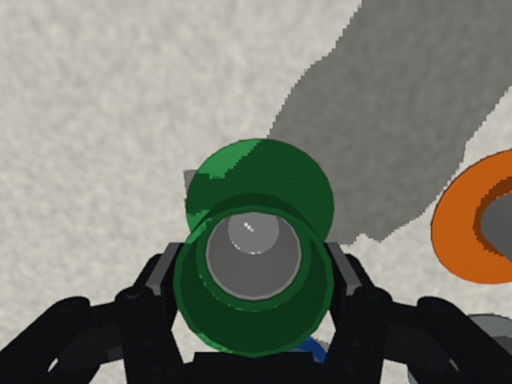

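Request:
apply_moves(
  slide=[
    [-0.2,0,0.15],
    [-0.4,0,0.12],
    [-0.4,0,0.12],
  ],
  turn=[0,0,0],
)

```text
t: 31.8
eef_pos: [0.462, -0.2785, 0.0774]
ee_rot: [0.023, 0.03, 0.999, -0.007]
ft_force: [-2.6, 0.9, 7.8]
gripper_width: 0.729
```

```bash
python3 -c "
from h import *
go(.458,-.274,.083)
tiltview('pics/w4.png')"
```

```text
t 31.8 pos [ 0.462  -0.2785  0.0774] yaz 86.58 slide [ 0.4   0.42 -0.59] turn -0.02 dn [ 0.0458 -0.0153 -0.9988] F [-2.56  0.86  7.78] w 0.729 j [-0.55  0.17 -0.36  0.99  0.01 -0.49]
```

View pics/w4.png

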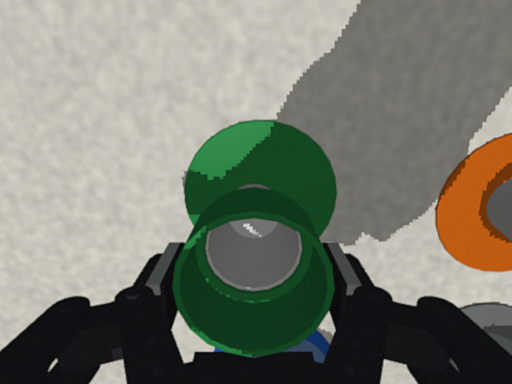

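Request:
apply_moves(
  slide=[
    [-0.2,0,0.15],
    [-0.4,0,0.12],
    [-0.3,0,0.1],
    [0,0,0.1],
  ],
  turn=[0,0,0,0],
)

```text
t: 32.35
eef_pos: [0.4721, -0.2793, 0.0757]
ee_rot: [0.024, 0.029, 0.999, -0.008]
ft_force: [-5.6, 2.0, 12.7]
gripper_width: 0.728
```

```bash
python3 -c "
from h import *
go(.458,-.274,.083)
tiltview('pics/w5.png')
c=ctrl.camera('scene');cv2.imwrite('pics/w6.png',cv2.resize(c['pixels'][160:280,90:240],None,fx=5,fy=5))"
```

```text
t 32.35 pos [ 0.4721 -0.2793  0.0757] yaz 86.6 slide [ 1.4   0.44 -0.8 ] turn 0.0 dn [ 0.0468 -0.0167 -0.9988] F [-5.62  1.97 12.73] w 0.728 j [-0.54  0.19 -0.35  0.99  0.01 -0.48]
```

View pics/w5.png

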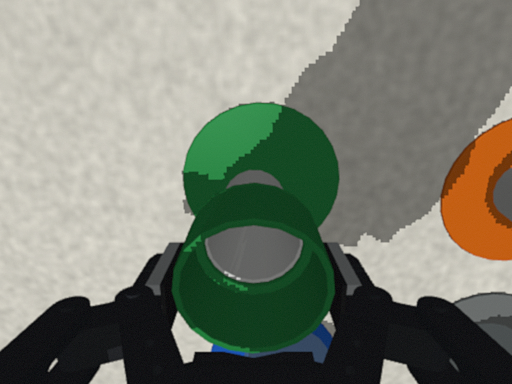

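View pics/w6.png

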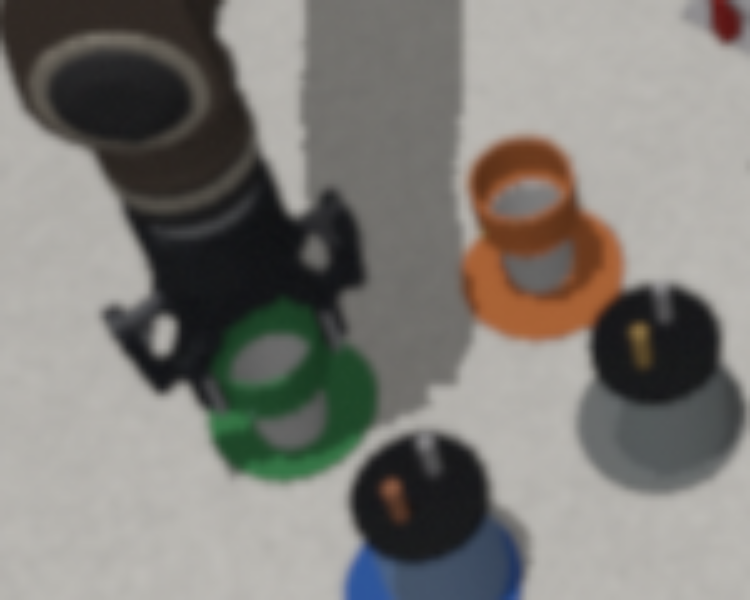

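Request:
apply_moves(
  slide=[
    [0,0,-0.3],
    [0,0,-0.3],
    [0.6,0.3,0],
    [0.5,0.2,0],
    [0,0,0],
  ],
  turn=[0,0,0,0,0],
)

```text
t: 33.08
eef_pos: [0.4597, -0.2723, 0.0793]
ee_rot: [0.023, 0.029, 0.999, -0.007]
ft_force: [-0.2, 0.1, -0.3]
gripper_width: 0.734
```

```bash
python3 -c "
from h import *
go(.458,-.274,.077)
tiltview('pics/x5.png')
c=ctrl.camera('scene');cv2.imwrite('pics/x6.png',cv2.resize(c['pixels'][160:280,90:240],None,fx=5,fy=5))"
```

```text
t 33.08 pos [ 0.4597 -0.2723  0.0793] yaz 86.62 slide [ 0.17 -0.18  0.23] turn 0.02 dn [ 0.0447 -0.0145 -0.9989] F [-0.17  0.06 -0.35] w 0.734 j [-0.54  0.16 -0.37  0.99  0.01 -0.48]
```

View pics/x5.png

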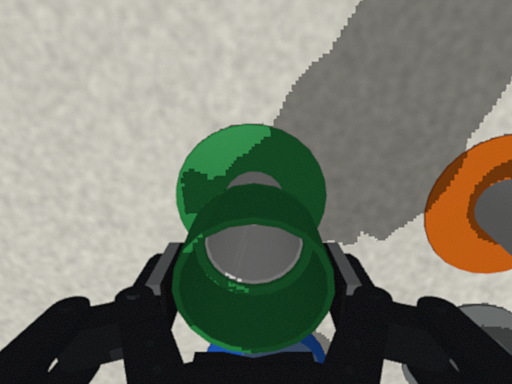

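View pics/x6.png

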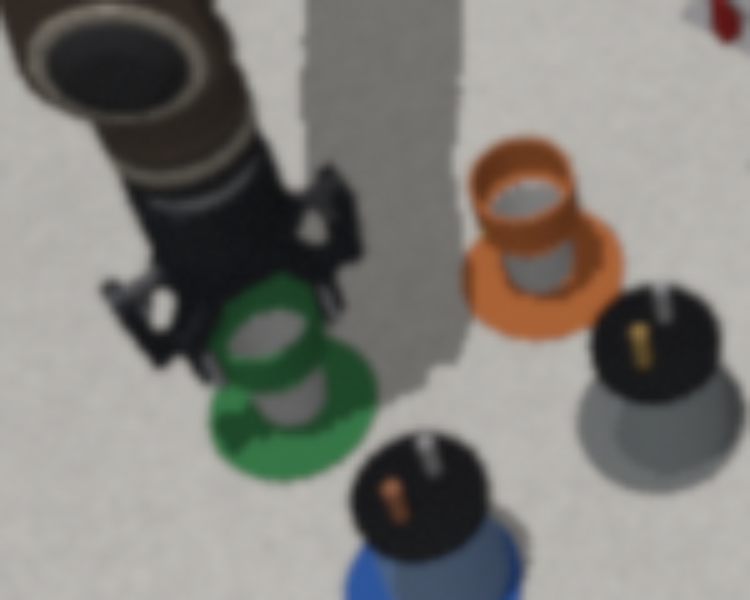

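Request:
apply_moves(
  slide=[
    [0.1,-0.15,0.1],
    [0,0,0.1],
    [0,0,0.08],
    [0,0,0.06],
  ],
  turn=[0,0,0,0],
)

```text
t: 33.67
eef_pos: [0.4594, -0.2744, 0.0758]
ee_rot: [0.023, 0.029, 0.999, -0.007]
ft_force: [1.1, -1.1, -0.3]
gripper_width: 0.73
```

Request:
apply_moves(
  slide=[
    [0,0,0.06],
    [0,0,0.06],
  ],
  turn=[0,0],
)

```text
t: 33.92
eef_pos: [0.4598, -0.2745, 0.0757]
ee_rot: [0.023, 0.029, 0.999, -0.007]
ft_force: [-2.8, 1.3, 5.5]
gripper_width: 0.73
```

Contact at 5.5 N. I'll open the fingers now.

Request:
apply_moves(
  slide=[
    [0,0,0],
    [0,0,0],
    [0,0,0],
    [0,0,0],
  ],
  turn=[0,0,0,0],
  fingers=0.1,
)

```text
t: 34.42
eef_pos: [0.46, -0.2746, 0.0756]
ee_rot: [0.024, 0.029, 0.999, -0.007]
ft_force: [-0.4, -0.1, -0.6]
gripper_width: 0.902
```

```bash
python3 -c "
from h import *
go(.458,-.274,.2)
tiltview('pics/y5.png')"
```

```text
t 34.42 pos [ 0.46   -0.2746  0.0756] yaz 86.62 slide [ -0.39  -0.11 -12.43] turn 0.02 dn [ 0.0467 -0.0154 -0.9988] F [-0.43 -0.06 -0.57] w 0.902 j [-0.54  0.16 -0.37  0.98  0.01 -0.49]
```

View pics/y5.png

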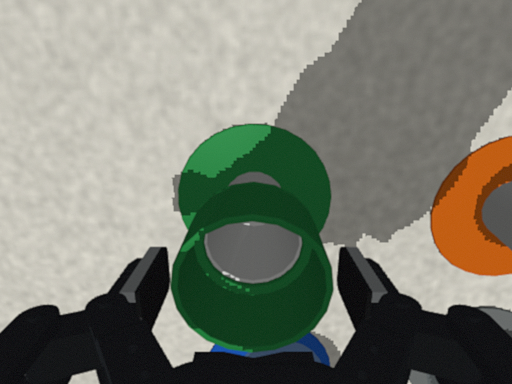

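Green is standing free between the open fingers, so I'll go straight up and clear.

Request:
apply_moves(
  slide=[
    [-0.05,0,-1],
    [-0.1,0,-2],
    [-0.1,0,-3],
    [0,0,-4],
    [0,0,-5],
    [2,0,-3],
    [4,0,0],
    [5,0,0],
    [5,0,0],
    [3,0,0],
    [0,0,0],
  ],
  turn=[0,0,0,0,0,0,0,0,0,0,0],
  fingers=0,
)

```text
t: 35.85
eef_pos: [0.2598, -0.2603, 0.2595]
ee_rot: [0.027, 0.029, 0.999, -0.01]
ft_force: [0.6, -0.9, -0.5]
gripper_width: 1.003
```

```bash
python3 - z <<'E'
from fit import *
go(.3,-.27,.25)
fitup(.474,-.109,(3,130,60),(16,255,255))
fitup(.458,-.274,(3,130,60),(16,255,255))
E
```

```text
t 35.85 pos [ 0.2598 -0.2603  0.2595] yaz 86.69 slide [-4.01 -0.72  1.18] turn 0.09 dn [ 0.0526 -0.0217 -0.9984] F [ 0.59 -0.94 -0.48] w 1.003 j [-0.8  -0.21 -0.33  1.4   0.02 -0.75]
top [[312.2, 225.8], [318.5, 223.9]]
scene [[198.5, 214.0], [194.4, 196.2]]
top [[374.7, 232.6], [387.0, 231.4]]
scene [[148.5, 240.9], [141.1, 224.0]]
```

View pics/z_top.png

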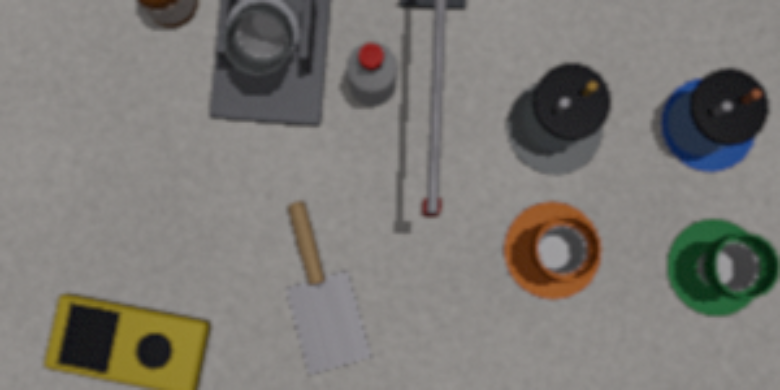

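View pics/z_scene.png

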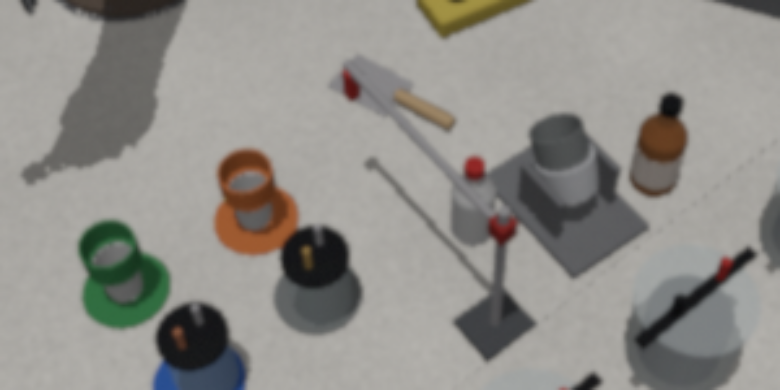

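```bash
python3 - <<'E'
from h import *
for n in("top","scene"):
    c=ctrl.camera(n)
    for o in("beaker_orange","beaker_green"):
        for d in ctrl.mark_of(n,o)[:2]: print(n,o,round(d["p"],2),np.round(d["centre"],1),plane(c,d["centre"],.003).round(4))
    v=c["pixels"]
    r=(v[205:250,290:405] if n=="top" else v[175:260,120:225]).copy()
    s=6;big=cv2.resize(r,None,fx=s,fy=s,interpolation=cv2.INTER_CUBIC);o0=np.array([290,205] if n=="top" else [120,175])
    for x,y in((.474,-.109),(.458,-.274)):
        for z,rr in((.003,.019),(.097,.031),(.059,.031)):
            p=((P(c,ring(np.array([x,y,z]),[0,0,1],rr))-o0+.5)*s).astype(np.int32)
            cv2.polylines(big,[p],True,(255,255,0),1)
    cv2.imwrite(f"pics/zz_{n}.png",big)
E
```

```text
top beaker_orange 0.7 [310.4 225.1] [ 0.4759 -0.1043  0.003 ]
top beaker_green 0.82 [377.1 232.5] [ 0.4583 -0.2804  0.003 ]
scene beaker_orange 0.65 [198.7 213.1] [ 0.4715 -0.1067  0.003 ]
scene beaker_green 0.76 [147.3 238.5] [ 0.4488 -0.2726  0.003 ]
scene beaker_green 0.21 [312.3 204.2] [0.6665 0.1804 0.003 ]
```

View pics/zz_top.png

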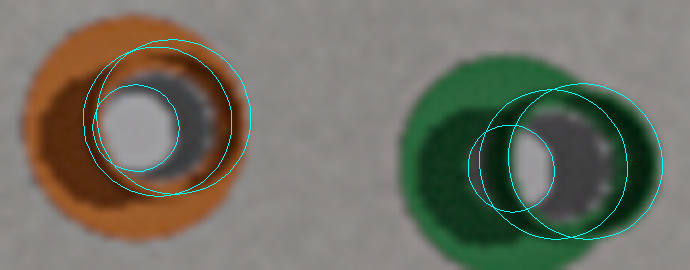

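View pics/zz_scene.png

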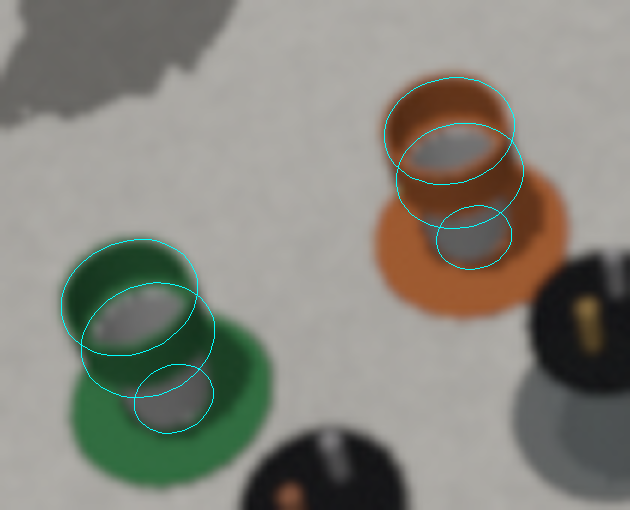

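In both views the outlines predicted for upright, centred beakers match the real ones to within about 1 pixel (2–3 mm). Handing in.

```bash
python3 -c "
from workcell import ctrl
print(ctrl.sign_off(), ctrl.state()['t'])"
```

```text
the job is handed in; nothing more can be done
the job is handed in; nothing more can be done
```

The job is done and handed in at about 36 s on the robot's clock. The orange beaker was set down and released on its coaster before I touched the green one. The grey beaker stayed in the holder.

The tool cannot tilt, so each beaker came off the pile still leaning. I righted each one on its own coaster by pressing its base edge down (at most about 22 N) and moving the gripper over it. I then lifted it a few millimetres, centred it, set it down and let go.

**Final checks:**
- **Placement:** in the top and scene pictures, the outlines predicted for upright, centred beakers matched both real ones to about 1 pixel (2–3 mm).
- **Other things:** to the eye, the bottles, cells, meter, spatula and clamp stand were where they started. The gripper was open and clear of everything.
- **Disagreement:** the trained networks' origin marks put the orange base 3–5 mm from its coaster's centre and the green base 6–9 mm. They did not agree between cameras, so I trusted the outline match instead.

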